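Make up two tooling kits for the compact bender

TASK

Make up the tooling kits for the next two jobs on the bender. The flat-bar kit goes in the long three-compartment tray: the largest of the three round dies, the square hold-back block and the long round-headed pin; the rod kit goes in the short two-compartment tray: the smallest die and the short hex-headed pin. Set every piece down, without dropping it, standing up as it stands now and one to a compartment, and leave the middle-sized die, the tape measure and the welding magnet where they are.

Things in the scene. Friction and masses are not known exactly. Their poses are not given: they have to be found in the camera images.
- large_die: plain round forming die of bright steel, a cylinder 60 mm across and 44 mm high with an upright bore 22 mm wide, standing on its flat end; the largest of the three dies, about 0.85 kg. Origin: centre of its underside, z up.
- middle_die: plain round forming die of bright steel, a cylinder 47 mm across and 44 mm high with an upright bore 22 mm wide, standing on its flat end; the middle one of the three dies, about 0.45 kg. Origin: centre of its underside, z up. Stays in the stock.
- small_die: plain round forming die of bright steel, a cylinder 35 mm across and 44 mm high with an upright bore 22 mm wide, standing on its flat end; the smallest of the three dies, about 0.2 kg. Origin: centre of its underside, z up.
- hold_block: square hold-back block of bright steel, 46 x 46 mm and 44 mm high, with a 14 mm upright bore, about 0.65 kg. Origin: centre of its underside; x and y square to its side faces, z up.
- round_pin: the long centre pin of bright steel, standing on its round head: head 46 mm across and 14 mm high at the bottom, shank 21 mm across above it, 86 mm high in all, about 0.37 kg. Origin: centre of the head's underside, z up along the shank.
- hex_pin: the short hexagon-headed pin of bright steel, standing on its head: hexagon 30 mm across flats (35 mm across corners) and 13 mm high at the bottom, shank 16 mm across above it, 60 mm high in all, about 0.15 kg. Origin: centre of the head's underside, z up along the shank.
- long_tray: long low kit tray of grey sheet metal with three square compartments in one row, 252 x 86 mm outside plus a low wire pull sticking out 19 mm at each end, fixed to the bench. Walls and dividers 3 mm thick, their top edge 14 mm above the bench; compartment floors 3 mm above the bench. Origin: centre of the underside; x runs along the row, y across. The compartments are 80 x 80 mm inside, their centres at x = -83, 0 and +83 mm, y = 0.
- short_tray: short low kit tray of the same make with two square compartments in one row, 129 x 66 mm outside plus the same wire pulls, fixed to the bench. Walls and divider 3 mm thick, top edge 14 mm above the bench; floors 3 mm above the bench. Origin: centre of the underside; x runs along the row, y across. The compartments are 60 x 60 mm inside, their centres at x = -31.5 and +31.5 mm, y = 0.
- tape_measure: yellow tape measure with a black face lying among the stock, 62 x 56 mm (72 mm long with the hook) and 38 mm high; bystander. Origin: centre of the case's underside, x towards the hook.
- weld_magnet: flat red arrow-shaped welding magnet lying among the stock, 77 x 62 mm and 17 mm high; bystander. Origin: on its underside, x towards the arrow's point, which is 46 mm from the origin (the back edge 31 mm).

How it is judged:
By the outcome, as a careful person would: the job done as asked, in the order asked, and still so for the second after the job is handed in, with the robot touching nothing.
It also fails if it takes over 120 s, if anything falls off the work surface, if the arm or the gripper's body presses on something with over 40 N, if the wrist force passes 120 N, or if a joint passes its speed limit or range.

ROBOT

A 6-joint arm with a two-finger parallel gripper is mounted at the origin on the work surface. World frame = base frame: x ahead of the robot, y to its left, z up, the work surface at z = 0. Lengths are in m, angles in rad, forces in N, time in s.
With the tool pointing down it reaches from about 0.375 to 0.975 m from the base axis. Payload 3.8 kg.
Tool frame: the origin (TCP) lies on the centre line of the jaws, within the pads' length; the fingertips stand 14 mm ahead of it and the grasp point (between the pads) lies 5 mm behind it; x points along the fingers, y is the direction in which the jaws open and shut, and the axes are right-handed (so a half turn about x gives the same grasp; the last joint's range is limited). The gripper opens to 85 mm and grips with 20 to 120 N. Pads are 22 mm wide; open, the fingers measure 114 mm over their backs; the gripper's body (76 mm by 85 mm) begins 54 mm behind the grasp point. The pads swing forward as they close: fully open they stand 13 mm farther back than shut.
Start: joints at [1.291, 0.264, 1.604, -0, 1.274, -0.037], TCP at [0.162, 0.655, 0.222] pointing down, gripper open.
Joint ranges: [-2.63, 2.63], [-0.94, 2.18], [0.31, 2.57], [-1.31, 4.45], [0, 2.66], [-2.55, 2.55]. Speed limits (rad/s): [2.57, 2.57, 3.14, 3.14, 3.14, 3.14].

INTERFACE

Orientations are given as a rotation vector (axis times angle).
In Python, from workcell import bot gives the robot as it stands.
- The arm moves only by the shell command python3 -m creep 'ROWS' [FORCE]. ROWS is JSON, a list of rows, each an object with "grip": the finger opening in cm, from 0 to 8.54; "dp": the shift along the tool's x, y, z in cm, a list of three; "rotation": the turn, a rotation vector about the tool's x, y, z in rad, a list of three. A call has 1 to 5 rows; each row is the pose to reach, as a shift and turn from the pose commanded when the call began, along the tool's axes at that moment; what a row does not reach only later rows make up. A row lasts 1/12 s, in which the tool goes at most 41.7 mm and 7.16 degrees, less where a joint would pass 70% of its speed; a pose out of reach is approached as far as the arm can. A call with a gripper value outside its range is refused whole. The fingers move at their own pace and stop on an object; FORCE is the grip in N (left out, the last holds). Time passes only in rows, so rows that repeat a pose let the fingers close. It gives the time, the measured TCP pose, the force and the opening at its end, in the units of the state.
- bot.read_state(): the state, without advancing time (a new reading comes with each control period).
- bot.read_camera(name): name is "side" or "top" or "wrist"; returns (picture, depth): 420x560x3 uint8, red, green, blue; 420x560 float32, m along the optical axis (not along the pixel's ray), 0 where there is no reading.
- bot.get_calibration(name): a dict with "fx", "fy", "cx", "cy" (pixels), "rvec" (rotation vector, rad) and "tvec" (3), from world to camera coordinates, as OpenCV has them. Camera axes: x right, y down, z forward; pixel columns grow to the right and rows downward; lengths in m; the calibration is good to about 2 mm. A picture is of the moment at which its call begins: read the wrist's pose just before it. get_calibration takes no time and is no camera call; for the wrist camera it gives the pose at the moment of the call.
- bot.finish_job(): hands the job in, once; it reports no verdict.
The state is a dict: "time": time; "q": joint angles; "joint_vel": joint speeds; "joint_torque": joint torques, N m; "tool_pos": TCP position; "tcp_rot": TCP orientation; "wrist_force": force on the tool from outside, world axes, zero at the start; "torque": the same for the moment, N m; "width": opening from 0.0 (shut) to 1.0 (fully open).
Only numpy, scipy, OpenCV 4.12 (cv2) and the standard library are available. Lean on these libraries where they do the work, as an engineer would, in place of code of your own. Each camera call takes 0.05 s, during which the arm holds its last target.

## Working session

There is one attempt and no reset: what is moved stays moved. The work goes in short steps, Python scripts to look and compute and a shell command to move; the robot and the scene stay as the last step left them, time stands still between calls to the robot, and variables do not carry over. Pictures are saved under pics/ and viewed, and the job is handed in when it is done.

```bash
ls; mkdir -p pics
python3 - <<'E'
from workcell import bot
import cv2,numpy as np
print(bot.read_state())
for n in ["top","side","wrist"]:
    p,d=bot.read_camera(n); cv2.imwrite(f"pics/{n}0.png",p[:,:,::-1]); np.savez(f"pics/{n}0.npz",p=p,d=d)
    print(n,bot.get_calibration(n))
E
```

```text
pics
{'time': 0.0, 'q': array([ 1.29113511e+00,  2.64746015e-01,  1.60535871e+00, -1.94859229e-05,
        1.27368512e+00, -3.68747360e-02]), 'joint_vel': array([ 0.00098378,  0.00082646,  0.00158155,  0.00023999,  0.00026144,
       -0.00050708]), 'joint_torque': array([ 1.50558299e-03, -5.15105009e+01, -3.67319942e+01, -1.26728987e-04,
        1.31844150e-02,  1.58759576e-05]), 'tool_pos': array([0.16206319, 0.65449475, 0.2203751 ]), 'tcp_rot': array([ 0.18889355,  1.56270757, -0.1923134 ]), 'wrist_force': array([-0.45990563, -0.07908475, -0.52823537]), 'torque': array([-0.00408506,  0.05760935, -0.05676781]), 'width': 0.999685444500444}
top {'fx': 426.4879820811892, 'fy': 426.4879820811892, 'cx': 279.96553649995684, 'cy': 213.816482573896, 'rvec': array([ 2.16779825, -2.18367926,  0.12135855]), 'tvec': array([-0.0112373 ,  0.52119827,  0.99469528])}
side {'fx': 415.6999224166797, 'fy': 415.6999224166797, 'cx': 281.1523221978329, 'cy': 212.3582442374635, 'rvec': array([ 0.74723459, -2.41723427,  1.28253917]), 'tvec': array([0.4283763 , 0.21974922, 0.57070987])}
wrist {'fx': 315.7378737791953, 'fy': 315.7378737791953, 'cx': 275.3374382112673, 'cy': 210.93681928138398, 'rvec': array([-2.26196507, -1.76987256, -0.286818  ]), 'tvec': array([-0.67405651, -0.04121826,  0.3793129 ])}
```

View pics/top0.png

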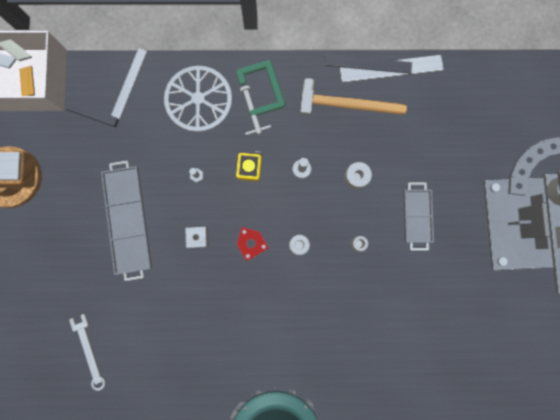

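View pics/side0.png

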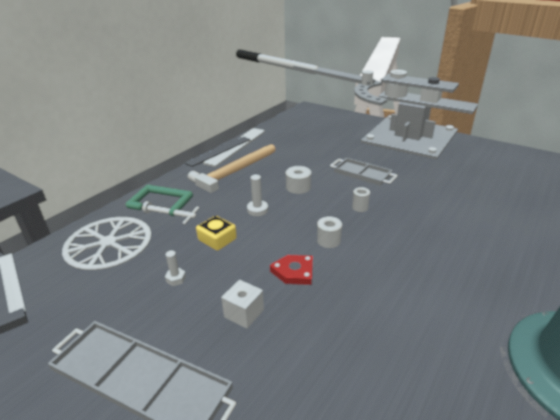

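View pics/wrist0.png

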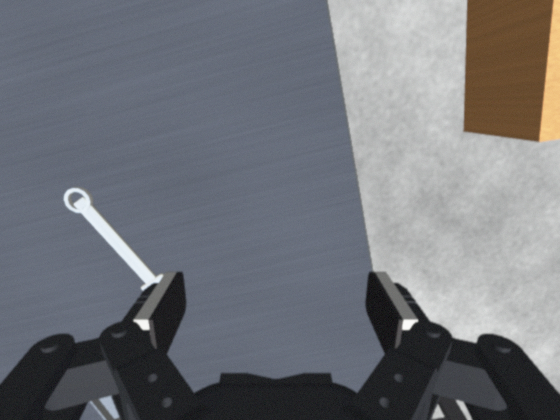

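```bash
cat > h.py <<'E'
import numpy as np,cv2
from scipy.spatial.transform import Rotation as R
def cloud(d,c):
    v,u=np.mgrid[:d.shape[0],:d.shape[1]]
    P=np.stack([(u-c['cx'])/c['fx']*d,(v-c['cy'])/c['fy']*d,d],-1)
    Rm=R.from_rotvec(c['rvec']).as_matrix()
    return (P-c['tvec'])@Rm
def ray_at(c,u,v,z):
    Rm=R.from_rotvec(c['rvec']).as_matrix()
    o=-Rm.T@c['tvec']; r=Rm.T@np.array([(u-c['cx'])/c['fx'],(v-c['cy'])/c['fy'],1])
    return o+r*(z-o[2])/r[2]
E
python3 - <<'E'
from h import *
from workcell import bot
z=np.load("pics/top0.npz");c=bot.get_calibration("top")
W=cloud(z['d'],c)
ok=z['d']>0
H=np.where(ok,W[...,2],0)
print("table z med",np.median(H[280:330,150:450]))
m=((H>0.008)&(H<.2)).astype(np.uint8)
m[:130]=0;m[285:]=0
n,l,s,ce=cv2.connectedComponentsWithStats(m)
for i in range(1,n):
    if s[i,4]<20: continue
    w=W[l==i]; h=np.percentile(w[:,2],95)
    t=w[w[:,2]>h-.006]
    print(i,s[i],ce[i].round(1),"h",h.round(4),"xy all",w[:,:2].mean(0).round(4),"top c",t[:,:2].mean(0).round(4), "mid",((t[:,:2].max(0)+t[:,:2].min(0))/2).round(4),"ext",np.ptp(t[:,:2],axis=0).round(3))
p=z['p'][130:290,90:450];cv2.imwrite("pics/top0z.png",cv2.resize(p[:,:,::-1],(800,356),interpolation=cv2.INTER_CUBIC))
Hn=np.clip(H*2500,0,255).astype(np.uint8)[130:290,90:450];cv2.imwrite("pics/top0h.png",cv2.resize(Hn,(800,356),interpolation=cv2.INTER_NEAREST))
E
```

```text
table z med -0.00136518998959362
1 [245 130  16   4  43] [253.3 131.4] h 0.0181 xy all [0.7271 0.049 ] top c [0.7272 0.0466] mid [0.7271 0.051 ] ext [0.008 0.037]
2 [ 484  137   76  148 6383] [528.4 211. ] h 0.1331 xy all [ 0.5181 -0.5873] top c [ 0.6049 -0.5714] mid [ 0.558  -0.5718] ext [0.237 0.119]
3 [   0  146   41   62 2030] [ 17. 176.] h 0.1417 xy all [0.6041 0.5789] top c [0.6181 0.5634] mid [0.6178 0.5642] ext [0.059 0.042]
4 [236 151  25  30 632] [248.3 166.1] h 0.0386 xy all [0.6361 0.0602] top c [0.6378 0.0608] mid [0.6384 0.062 ] ext [0.06  0.055]
5 [292 158  19  20 284] [301.  167.9] h 0.0859 xy all [ 0.6305 -0.0662] top c [ 0.6345 -0.0676] mid [ 0.6341 -0.0679] ext [0.019 0.019]
6 [101 160  49 120 672] [124.6 218.6] h 0.0152 xy all [0.5143 0.3602] top c [0.5112 0.3592] mid [0.5134 0.3593] ext [0.289 0.123]
8 [344 162  27  27 520] [357.1 174.9] h 0.0454 xy all [ 0.6122 -0.2   ] top c [ 0.6143 -0.2018] mid [ 0.6139 -0.2019] ext [0.058 0.058]
9 [189 168  14  14 145] [195.4 174. ] h 0.0602 xy all [0.6184 0.1875] top c [0.6199 0.1897] mid [0.6202 0.1897] ext [0.014 0.014]
12 [403 182  30  68 356] [418.3 218.2] h 0.0158 xy all [ 0.5098 -0.3519] top c [ 0.5084 -0.3514] mid [ 0.5168 -0.3512] ext [0.164 0.068]
13 [185 227  23  21 426] [196.  236.6] h 0.0455 xy all [0.4674 0.1822] top c [0.4677 0.1844] mid [0.4677 0.1841] ext [0.045 0.048]
14 [237 227  31  34 659] [250.1 242.6] h 0.0176 xy all [0.4533 0.057 ] top c [0.4535 0.0571] mid [0.4514 0.0525] ext [0.079 0.072]
16 [289 235  20  20 262] [298.6 244.2] h 0.0452 xy all [ 0.4478 -0.0578] top c [ 0.4479 -0.0578] mid [ 0.4471 -0.0577] ext [0.044 0.045]
17 [350 236  18  15 167] [358.7 243.1] h 0.0456 xy all [ 0.4495 -0.2   ] top c [ 0.45   -0.2012] mid [ 0.4496 -0.2016] ext [0.033 0.033]
```

```bash
sleep 0
```

```text
(no output)
```

View pics/top0z.png

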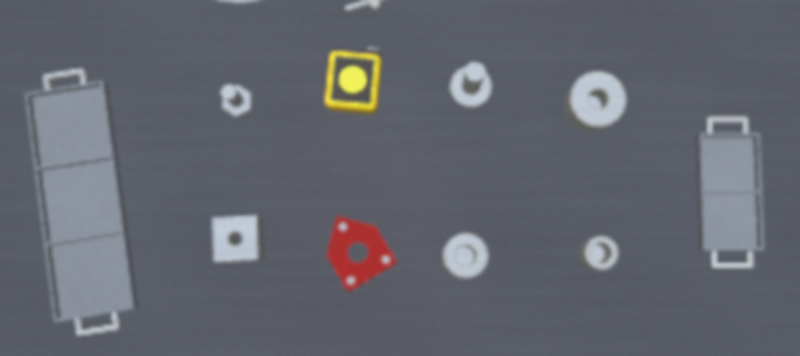

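View pics/top0h.png

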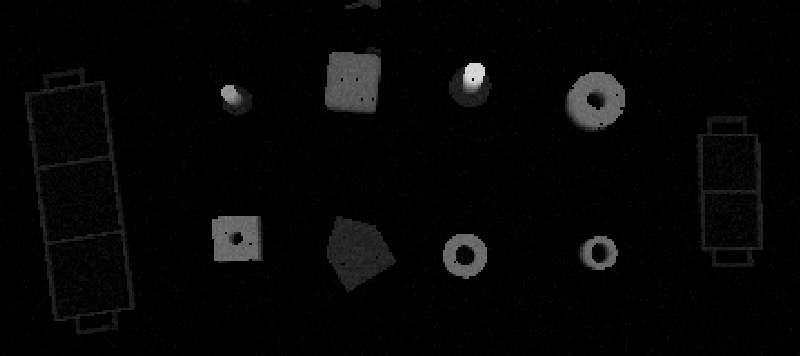

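```bash
cat > fit.py <<'E'
from h import *
from scipy.optimize import least_squares
def segd(p,a,b):
    a=np.array(a);b=np.array(b);t=np.clip(((p-a)@(b-a))/((b-a)@(b-a)),0,1)[:,None]
    return np.linalg.norm(p-a-t*(b-a),axis=1)
def fit_tray(pts,L,Wd,divs,p0):
    L=L/2-.0015;w=Wd/2-.0015
    segs=[((-L,-w),(L,-w)),((-L,w),(L,w))]+[((x,-w),(x,w)) for x in [-L,L]+divs]
    def f(q):
        c,s=np.cos(q[2]),np.sin(q[2]);loc=(pts-q[:2])@np.array([[c,-s],[s,c]])
        return np.min([segd(loc,*g) for g in segs],axis=0)
    r=least_squares(f,p0,loss='soft_l1',f_scale=.002);return r.x,np.median(f(r.x))
E
python3 - <<'E'
from fit import *
from workcell import bot
z=np.load("pics/top0.npz");c=bot.get_calibration("top")
W=cloud(z['d'],c);H=np.where(z['d']>0,W[...,2],0)
def sel(v0,v1,u0,u1,lo,hi):
    w=W[v0:v1,u0:u1].reshape(-1,3);h=H[v0:v1,u0:u1].ravel();return w[(h>lo)&(h<hi)][:,:2]
for y in (0.02,0.1,-.02): print(fit_tray(sel(155,285,95,155,.007,.03),.252,.086,[-.0415,.0415],[.513,.359,y]))
for y in (0.0,.05,-.05):print(fit_tray(sel(178,255,398,440,.007,.03),.129,.066,[0.],[.51,-.351,y]))
b=sel(222,252,180,212,.04,.05)
print(cv2.minAreaRect((b*1000).astype(np.float32)))
s=bot.read_state();print(R.from_rotvec(s['tcp_rot']).as_matrix().round(4))
E
```

```text
(array([0.51221009, 0.35904054, 0.15928201]), np.float64(0.0011507911604995494))
(array([0.51221009, 0.35904054, 0.15928201]), np.float64(0.0011507911014878927))
(array([0.51221009, 0.35904054, 0.159282  ]), np.float64(0.0011507908303006742))
(array([ 0.51626231, -0.35100865, -0.00618628]), np.float64(0.0011881383556204828))
(array([ 0.51626231, -0.35100865, -0.00618615]), np.float64(0.0011881320591223543))
(array([ 0.51626231, -0.35100865, -0.00618629]), np.float64(0.0011881389732879624))
((467.5717468261719, 184.08090209960938), (47.89592742919922, 44.56096267700195), 89.7811050415039)
[[-5.000e-04  2.404e-01  9.707e-01]
 [-1.700e-03  9.707e-01 -2.404e-01]
 [-1.000e+00 -1.800e-03 -0.000e+00]]
```

```bash
cat > g.py <<'E'
import sys
from h import *
from workcell import bot
# python3 g.py x y z [yaw]: delta from measured pose
s=bot.read_state();M=R.from_rotvec(s['tcp_rot']).as_matrix()
a=list(map(float,sys.argv[1:]))
t=np.array(a[:3]);yaw=a[3] if len(a)>3 else 0
c,n=np.cos(yaw),np.sin(yaw)
T=np.array([[0,-n,c],[0,c,n],[-1,0,0]])
print("pos",s['tool_pos'].round(4),"dp cm",((t-s['tool_pos'])@M*100).round(2),"rot",R.from_matrix(M.T@T).as_rotvec().round(3),"F",s['wrist_force'].round(1),"w",round(s['width']*85.4,1),"t",s['time'])
E
python3 -m creep '[{"grip":8.5,"dp":[0,-3,2.7],"rotation":[-0.12,0,0]},{"grip":8.5,"dp":[0,-6,5.4],"rotation":[-0.242,0,0]},{"grip":8.5,"dp":[0,-9,8.1],"rotation":[-0.242,0,0]},{"grip":8.5,"dp":[0,-12,10.8],"rotation":[-0.242,0,0]},{"grip":8.5,"dp":[0,-14.9,13.3],"rotation":[-0.242,0,0]}]' 100; python3 g.py .614 -.202 .2
```

```text
time: 0.57
tool_pos: [0.256, 0.4765, 0.2211]
tcp_rot: [-0.001, 1.571, -0.001]
wrist_force: [0.5, 0.2, 0.1]
width: 0.99
pos [0.256  0.4765 0.2211] dp cm [  2.17 -67.84  35.82] rot [-0.    -0.     0.001] F [0.5 0.2 0.1] w 84.6 t 0.5667
```

```bash
python3 -m creep '[{"grip":8.5,"dp":[0,-3.6,1.9],"rotation":[0,0,0]},{"grip":8.5,"dp":[0,-7.2,3.8],"rotation":[0,0,0]},{"grip":8.5,"dp":[0,-10.8,5.7],"rotation":[0,0,0]},{"grip":8.5,"dp":[0,-14.4,7.6],"rotation":[0,0,0]},{"grip":8.5,"dp":[0,-18,9.5],"rotation":[0,0,0]}]'
python3 -m creep '[{"grip":8.5,"dp":[0,-3.6,1.9],"rotation":[0,0,0]},{"grip":8.5,"dp":[0,-7.2,3.8],"rotation":[0,0,0]},{"grip":8.5,"dp":[0,-10.8,5.7],"rotation":[0,0,0]},{"grip":8.5,"dp":[0,-14.4,7.6],"rotation":[0,0,0]},{"grip":8.5,"dp":[0,-18,9.5],"rotation":[0,0,0]}]'
python3 -m creep '[{"grip":8.5,"dp":[0,-3.6,1.9],"rotation":[0,0,0]},{"grip":8.5,"dp":[0,-7.2,3.8],"rotation":[0,0,0]},{"grip":8.5,"dp":[0,-10.8,5.7],"rotation":[0,0,0]},{"grip":8.5,"dp":[0,-14.4,7.6],"rotation":[0,0,0]},{"grip":8.5,"dp":[0,-18,9.5],"rotation":[0,0,0]}]'
python3 g.py .614 -.202 .2
```

```text
time: 0.98
tool_pos: [0.3506, 0.2966, 0.2215]
tcp_rot: [0.0, 1.571, -0.0]
wrist_force: [1.1, -0.3, 0.2]
width: 0.998
time: 1.4
tool_pos: [0.4455, 0.1165, 0.2217]
tcp_rot: [0.001, 1.571, -0.001]
wrist_force: [0.0, 0.3, -0.5]
width: 1.001
time: 1.82
tool_pos: [0.5404, -0.0637, 0.2215]
tcp_rot: [0.001, 1.571, -0.001]
wrist_force: [0.7, 0.2, -0.4]
width: 0.993
pos [ 0.5404 -0.0637  0.2215] dp cm [  2.15 -13.82   7.37] rot [-0.001 -0.    -0.   ] F [ 0.7  0.2 -0.4] w 84.8 t 1.8167
```

```bash
python3 -m creep '[{"grip":8.5,"dp":[0,-3.4,1.8],"rotation":[0,0,0]},{"grip":8.5,"dp":[0,-6.9,3.7],"rotation":[0,0,0]},{"grip":8.5,"dp":[1,-10.3,5.5],"rotation":[0,0,0]},{"grip":8.5,"dp":[2,-13.8,7.4],"rotation":[0,0,0]},{"grip":8.5,"dp":[2,-13.8,7.4],"rotation":[0,0,0]}]'
cat > wl.py <<'E'
import sys
from h import *
from workcell import bot
# wrist look: name, zlo, zhi -> centre of points in band near TCP
name,lo,hi=sys.argv[1],float(sys.argv[2]),float(sys.argv[3])
c=bot.get_calibration("wrist");p,d=bot.read_camera("wrist")
cv2.imwrite(f"pics/{name}.png",p[:,:,::-1])
W=cloud(d,c);m=((W[...,2]>lo)&(W[...,2]<hi)&(d>.03)).astype(np.uint8)
n,l,s,ce=cv2.connectedComponentsWithStats(m)
for i in range(1,n):
    if s[i,4]<300: continue
    w=W[l==i][:,:3];(cx,cy),r=cv2.minEnclosingCircle((w[:,:2]*1000).astype(np.float32))
    print(ce[i].round(0),s[i,4],"z",np.median(w[:,2]).round(4),"circ",round(cx,1),round(cy,1),round(r,1),"rect",cv2.minAreaRect((w[:,:2]*1000).astype(np.float32)))
E
python3 wl.py w1 .036 .05; python3 g.py .614 -.202 .2
```

```text
time: 2.23
tool_pos: [0.615, -0.2056, 0.1979]
tcp_rot: [0.002, 1.573, -0.005]
wrist_force: [-1.0, -0.1, -0.5]
width: 0.997
[279.  14.] 536 z 0.0422 circ 453.2 -202.1 17.2 rect ((459.05731201171875, -202.01649475097656), (20.025161743164062, 33.9298095703125), 0.8909751176834106)
[445.  15.] 1177 z 0.0423 circ 451.9 -59.6 23.9 rect ((461.1507873535156, -59.51183319091797), (23.7476863861084, 47.65069580078125), 0.4853084683418274)
[278. 190.] 2373 z 0.0427 circ 615.8 -203.1 30.1 rect ((615.5525512695312, -203.34292602539062), (59.30612564086914, 58.640987396240234), 1.2713826894760132)
[529. 212.] 905 z 0.0366 circ 640.3 58.0 30.0 rect ((639.8677368164062, 59.89299774169922), (44.122798919677734, 50.329647064208984), 84.25271606445312)
pos [ 0.6137 -0.2026  0.1986] dp cm [-0.14  0.06  0.03] rot [-0.005 -0.004 -0.001] F [-0.5  1.2 -0.1] w 84.7 t 2.2833
```

View pics/w1.png

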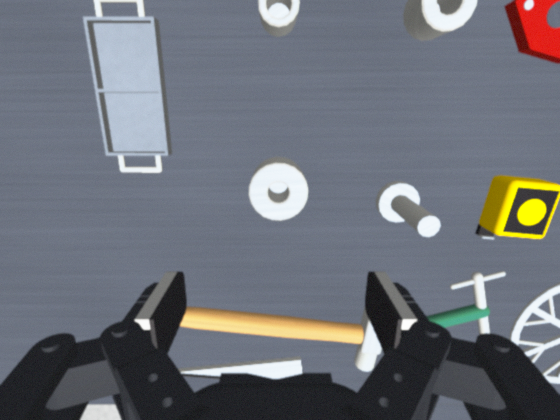

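```bash
python3 -m creep '[{"grip":8.5,"dp":[3.5,0,0.1],"rotation":[0,0,0]},{"grip":8.5,"dp":[7,0,0.1],"rotation":[0,0,0]},{"grip":8.5,"dp":[10.5,0,0.1],"rotation":[0,0,0]},{"grip":8.5,"dp":[13.5,0,0.1],"rotation":[0,0,0]},{"grip":8.5,"dp":[15,0,0.1],"rotation":[0,0,0]}]'; python3 g.py .615 -.2025 .030
```

```text
time: 2.7
tool_pos: [0.6113, -0.1972, 0.0471]
tcp_rot: [0.002, 1.578, 0.002]
wrist_force: [-0.1, 1.0, -0.6]
width: 0.994
pos [ 0.6113 -0.1972  0.0471] dp cm [ 1.71 -0.54  0.38] rot [-0.    -0.007 -0.003] F [-0.1  1.  -0.6] w 84.9 t 2.7
```

```bash
python3 -m creep '[{"grip":8.5,"dp":[0,0,0],"rotation":[0,0,0]},{"grip":8.5,"dp":[0,0,0],"rotation":[0,0,0]},{"grip":8.5,"dp":[0,0,0],"rotation":[0,0,0]}]'; python3 g.py .615 -.2025 .030
```

```text
time: 2.95
tool_pos: [0.6162, -0.1995, 0.0536]
tcp_rot: [-0.0, 1.568, -0.001]
wrist_force: [1.3, 0.4, 0.8]
width: 0.99
pos [ 0.6162 -0.1995  0.0536] dp cm [ 2.36 -0.3  -0.12] rot [-0.     0.002  0.001] F [1.3 0.4 0.8] w 84.5 t 2.95
```

```bash
for i in 1 2; do python3 -m creep '[{"grip":8.5,"dp":[0,0,0],"rotation":[0,0,0]},{"grip":8.5,"dp":[0,0,0],"rotation":[0,0,0]},{"grip":8.5,"dp":[0,0,0],"rotation":[0,0,0]}]';python3 g.py .615 -.2025 .030;done
```

```text
time: 3.2
tool_pos: [0.6163, -0.2, 0.0537]
tcp_rot: [-0.0, 1.568, -0.001]
wrist_force: [0.2, -0.0, 0.2]
width: 0.995
pos [ 0.6163 -0.2     0.0537] dp cm [ 2.37 -0.24 -0.14] rot [-0.001  0.003  0.001] F [ 0.2 -0.   0.2] w 85.0 t 3.2
time: 3.45
tool_pos: [0.6151, -0.1998, 0.052]
tcp_rot: [0.001, 1.57, -0.001]
wrist_force: [-0.2, 0.6, -0.1]
width: 0.995
pos [ 0.6151 -0.1998  0.052 ] dp cm [ 2.2  -0.27 -0.01] rot [-0.001  0.     0.   ] F [-0.2  0.6 -0.1] w 85.0 t 3.45
```

```bash
python3 -m creep '[{"grip":8.5,"dp":[0.8,-0.2,0],"rotation":[0,0,0]},{"grip":8.5,"dp":[1.6,-0.3,0],"rotation":[0,0,0]},{"grip":8.5,"dp":[2.2,-0.3,0],"rotation":[0,0,0]},{"grip":8.5,"dp":[2.2,-0.3,0],"rotation":[0,0,0]},{"grip":8.5,"dp":[2.2,-0.3,0],"rotation":[0,0,0]}]'; python3 g.py .615 -.2025 .030; python3 wl.py w2 .036 .05
```

```text
time: 3.87
tool_pos: [0.614, -0.2024, 0.0282]
tcp_rot: [0.001, 1.573, 0.0]
wrist_force: [0.6, -0.4, 0.1]
width: 0.991
pos [ 0.614  -0.2024  0.0282] dp cm [-0.18 -0.01  0.1 ] rot [-0.001 -0.002 -0.001] F [ 0.6 -0.4  0.1] w 84.7 t 3.8667
[274. 276.] 9210 z 0.0428 circ 616.1 -203.1 30.5 rect ((615.5857543945312, -203.19581604003906), (59.32107925415039, 59.44791030883789), 49.493492126464844)
[527. 310.] 1059 z 0.0434 circ 635.2 -70.2 10.2 rect ((632.4066772460938, -73.86676025390625), (9.85662841796875, 20.31580352783203), 52.31260299682617)
```

View pics/w2.png

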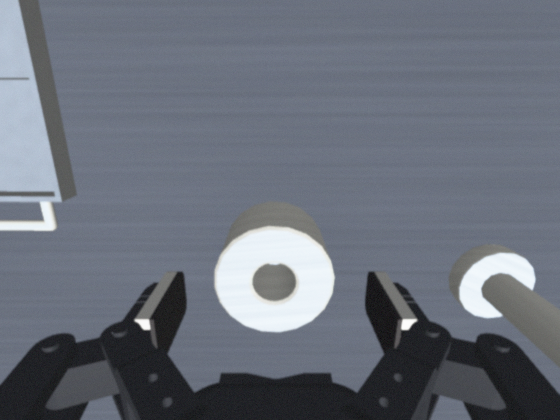

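```bash
python3 -m creep '[{"grip":5.5,"dp":[0,0,0.1],"rotation":[0,0,0]},{"grip":5.5,"dp":[0,0,0.1],"rotation":[0,0,0]},{"grip":5.5,"dp":[0,0,0.1],"rotation":[0,0,0]},{"grip":5.5,"dp":[0,0,0.1],"rotation":[0,0,0]},{"grip":5.5,"dp":[0,0,0.1],"rotation":[0,0,0]}]' 100
python3 -m creep '[{"grip":5.5,"dp":[0,0,0],"rotation":[0,0,0]},{"grip":5.5,"dp":[0,0,0],"rotation":[0,0,0]},{"grip":5.5,"dp":[0,0,0],"rotation":[0,0,0]}]' 100; python3 g.py .615 -.2025 .030
```

```text
time: 4.33
tool_pos: [0.6167, -0.2029, 0.0305]
tcp_rot: [0.0, 1.569, -0.001]
wrist_force: [0.7, -1.5, 2.1]
width: 0.642
time: 4.58
tool_pos: [0.6167, -0.2029, 0.0305]
tcp_rot: [0.0, 1.569, -0.001]
wrist_force: [-0.0, -0.2, 4.2]
width: 0.647
pos [ 0.6167 -0.2029  0.0305] dp cm [ 0.05  0.04 -0.17] rot [-0.001  0.001  0.   ] F [-0.  -0.2  4.2] w 55.2 t 4.5833
```

```bash
python3 wl.py w3 .036 .05
```

```text
[275. 269.] 9201 z 0.0428 circ 611.3 -202.9 34.4 rect ((614.7786865234375, -202.22889709472656), (59.803260803222656, 62.18788146972656), 41.301429748535156)
[526. 303.] 1012 z 0.0433 circ 634.8 -70.8 10.1 rect ((632.087890625, -74.06932830810547), (10.229106903076172, 20.22264862060547), 50.60684585571289)
```

View pics/w3.png

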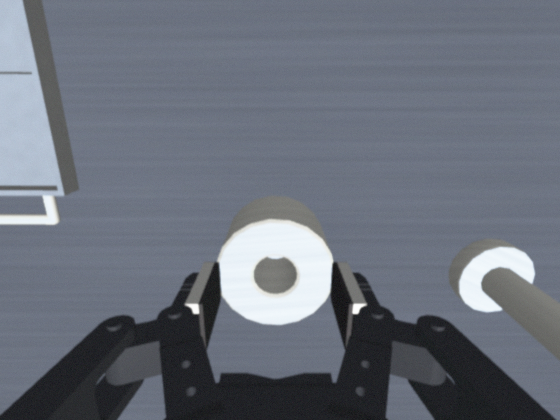

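```bash
python3 -m creep '[{"grip":4,"dp":[0,0,0],"rotation":[0,0,0]},{"grip":4,"dp":[0,0,0],"rotation":[0,0,0]},{"grip":4,"dp":[0,0,0],"rotation":[0,0,0]},{"grip":4,"dp":[0,0,0],"rotation":[0,0,0]}]' 100; python3 g.py .615 -.2025 .030
```

```text
time: 4.97
tool_pos: [0.6182, -0.2031, 0.0329]
tcp_rot: [-0.0, 1.567, -0.001]
wrist_force: [-1.4, 2.7, 14.8]
width: 0.472
pos [ 0.6182 -0.2031  0.0329] dp cm [ 0.29  0.06 -0.32] rot [-0.001  0.004  0.001] F [-1.4  2.7 14.8] w 40.3 t 4.9667
```

```bash
python3 wl.py w4 .036 .05
python3 - <<'E'
from workcell import bot
import cv2
p,d=bot.read_camera("side");cv2.imwrite("pics/s4.png",cv2.resize(p[100:300,200:480,::-1],(800,571)))
E
```

```text
[275. 263.] 7884 z 0.0428 circ 615.7 -203.2 30.2 rect ((615.2063598632812, -204.35748291015625), (56.57414627075195, 59.67592239379883), 67.96240997314453)
[523. 298.] 1000 z 0.0434 circ 634.8 -70.8 10.1 rect ((632.1036987304688, -74.06526184082031), (10.064952850341797, 20.21857452392578), 50.85813522338867)
```

View pics/w4.png

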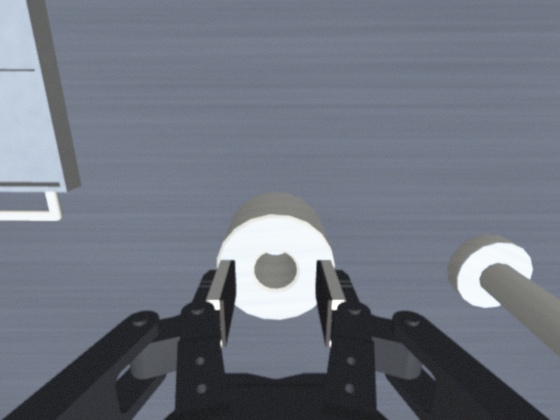

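View pics/s4.png

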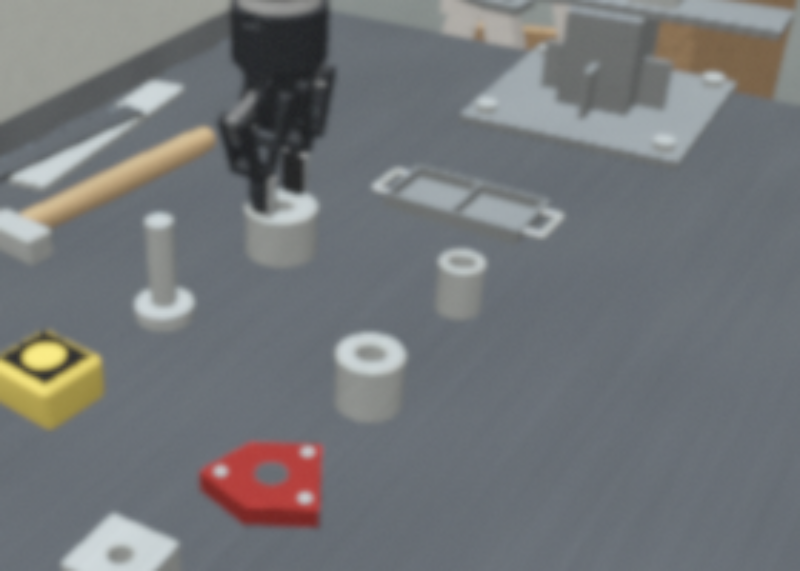

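Run:
```python
from h import *
from workcell import bot
s=bot.read_state();c=bot.get_calibration("wrist");p,d=bot.read_camera("wrist")
W=cloud(d,c)
print(s['tool_pos'],s['q'].round(3))
Rm=R.from_rotvec(c['rvec']).as_matrix();print("cam",(-Rm.T@c['tvec']).round(4),"axis",Rm[2].round(3))
for v,u in [(265,228),(300,222),(335,218),(270,214),(265,322),(300,330),(270,335),(220,275),(310,275),(100,300)]: print((v,u),W[v,u].round(4),d[v,u])
c=bot.get_calibration("side");p,d=bot.read_camera("side");W=cloud(d,c)
for v in range(150,200,3): print(v,[tuple(W[v,u].round(3)) for u in range(284,314,6)])
```

```text
[ 0.61819341 -0.20305896  0.03291766] [-3.560e-01  3.860e-01  1.817e+00  1.000e-03  9.340e-01 -1.926e+00]
cam [ 0.5364 -0.2029  0.1836] axis [ 0.322 -0.001 -0.947]
(265, 228) [ 0.6072 -0.2251  0.0531] 0.14642571
(300, 222) [ 0.6073 -0.2234  0.0805] 0.12044421
(335, 218) [ 0.601  -0.2199  0.1072] 0.093134284
(270, 214) [ 0.6108 -0.2321  0.0513] 0.14921789
(265, 322) [ 0.6077 -0.1813  0.0522] 0.14738774
(300, 330) [ 0.607  -0.1823  0.081 ] 0.119859874
(270, 335) [ 0.6115 -0.1746  0.0501] 0.15059981
(220, 275) [ 0.5888 -0.2032  0.0428] 0.15020461
(310, 275) [ 0.6393 -0.2033  0.043 ] 0.1662862
(100, 300) [ 0.5345 -0.1895 -0.0009] 0.17406832
150 [(np.float64(0.612), np.float64(-0.141), np.float64(0.124)), (np.float64(0.606), np.float64(-0.156), np.float64(0.119)), (np.float64(0.604), np.float64(-0.177), np.float64(0.112)), (np.float64(0.62), np.float64(-0.226), np.float64(0.088)), (np.float64(0.606), np.float64(-0.231), np.float64(0.09))]
153 [(np.float64(0.613), np.float64(-0.142), np.float64(0.116)), (np.float64(0.605), np.float64(-0.154), np.float64(0.114)), (np.float64(0.605), np.floa
[... 4017 characters left out ...]
0.528), np.float64(0.509)), (np.float64(0.584), np.float64(-0.198), np.float64(-0.001))]
195 [(np.float64(0.625), np.float64(-0.156), np.float64(-0.001)), (np.float64(0.613), np.float64(-0.163), np.float64(-0.001)), (np.float64(0.601), np.float64(-0.171), np.float64(-0.001)), (np.float64(0.59), np.float64(-0.18), np.float64(-0.002)), (np.float64(0.577), np.float64(-0.187), np.float64(-0.001))]
198 [(np.float64(0.616), np.float64(-0.143), np.float64(0.0)), (np.float64(0.604), np.float64(-0.151), np.float64(-0.0)), (np.float64(0.593), np.float64(-0.16), np.float64(-0.001)), (np.float64(0.582), np.float64(-0.168), np.float64(-0.001)), (np.float64(0.571), np.float64(-0.176), np.float64(-0.002))]
```

```bash
python3 -m creep '[{"grip":4,"dp":[-1.5,0,0],"rotation":[0,0,0]},{"grip":7.6,"dp":[-3,0,0],"rotation":[0,0,0]},{"grip":7.6,"dp":[-3,0,0],"rotation":[0,0,0]},{"grip":7.6,"dp":[-3,0,0],"rotation":[0,0,0]},{"grip":7.6,"dp":[-3,0,0],"rotation":[0,0,0]}]'; python3 g.py .615 -.2025 .05
cat > tips.py <<'E'
from h import *
from workcell import bot
import sys
s=bot.read_state();c=bot.get_calibration("side");p,d=bot.read_camera("side");W=cloud(d,c)
t=s['tool_pos'];x0,x1=-.03,.03
near=(np.abs(W[...,0]-t[0])<.025)&(np.abs(W[...,1]-t[1])<.075)&(W[...,2]<t[2]+.1)&(d>0)
Rm=R.from_rotvec(c['rvec']).as_matrix()
q=Rm@t+c['tvec'];u=int(q[0]/q[2]*c['fx']+c['cx']);v=int(q[1]/q[2]*c['fy']+c['cy'])
print("tool",t.round(4),"px",u,v)
a=p[v-60:v+60,u-70:u+70,::-1].copy();cv2.circle(a,(70,60),1,(0,0,255),-1)
cv2.imwrite(f"pics/{sys.argv[1]}.png",cv2.resize(a,(700,600)))
E
python3 tips.py s5
```

```text
time: 5.58
tool_pos: [0.6151, -0.2024, 0.0585]
tcp_rot: [0.001, 1.572, -0.0]
wrist_force: [-1.0, -0.5, -1.3]
width: 0.89
pos [ 0.6151 -0.2024  0.0585] dp cm [ 0.85 -0.01 -0.01] rot [-0.001 -0.002 -0.001] F [-1.  -0.5 -1.3] w 76.0 t 5.5833
tool [ 0.6151 -0.2024  0.0585] px 298 165
```

View pics/s5.png

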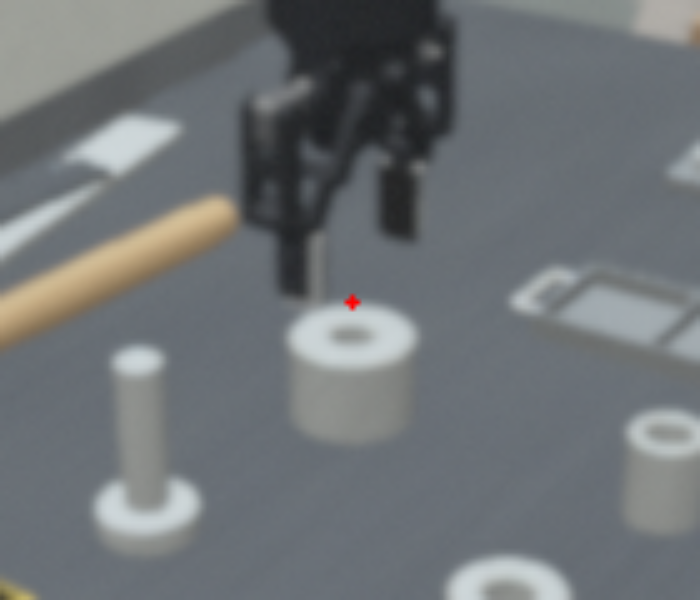

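```bash
python3 -m creep '[{"grip":8.5,"dp":[0,0,0],"rotation":[0,0,0]},{"grip":8.5,"dp":[1.5,0,0],"rotation":[0,0,0]},{"grip":8.5,"dp":[3,0,0],"rotation":[0,0,0]},{"grip":8.5,"dp":[4.5,0,0],"rotation":[0,0,0]},{"grip":8.5,"dp":[4.5,0,0],"rotation":[0,0,0]}]'; python3 -m creep '[{"grip":8.5,"dp":[0,0,0],"rotation":[0,0,0]},{"grip":8.5,"dp":[0,0,0],"rotation":[0,0,0]}]'; python3 g.py .615 -.2025 .006;python3 tips.py s6
```

```text
time: 6.05
tool_pos: [0.6125, -0.2014, 0.0101]
tcp_rot: [0.003, 1.578, 0.001]
wrist_force: [-1.6, -0.4, -1.8]
width: 0.995
time: 6.22
tool_pos: [0.616, -0.2027, 0.0147]
tcp_rot: [0.001, 1.571, -0.001]
wrist_force: [-0.1, -0.2, 0.4]
width: 0.993
pos [ 0.616  -0.2027  0.0147] dp cm [ 0.87  0.02 -0.1 ] rot [-0.001 -0.    -0.   ] F [-0.1 -0.2  0.4] w 84.8 t 6.2167
tool [ 0.616  -0.2027  0.0147] px 297 181
```

View pics/s6.png

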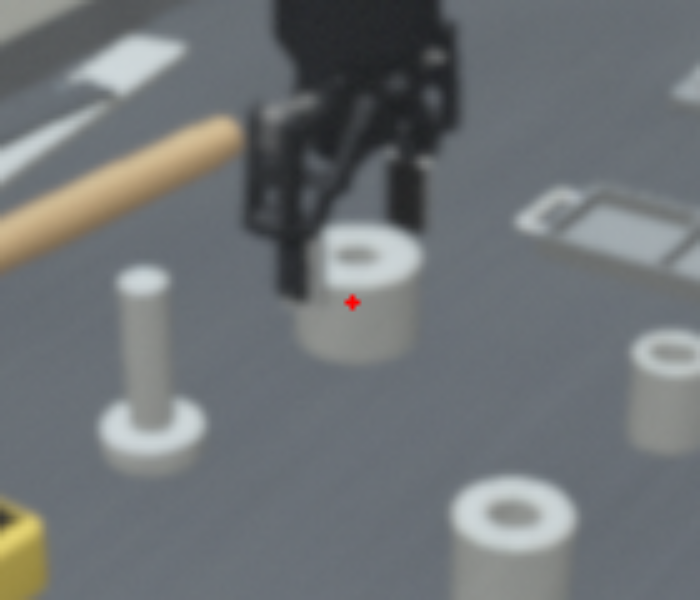

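```bash
python3 -m creep '[{"grip":8.5,"dp":[0.5,0,0],"rotation":[0,0,0]},{"grip":8.5,"dp":[0.8,0,0],"rotation":[0,0,0]},{"grip":8.5,"dp":[0.8,0,0],"rotation":[0,0,0]},{"grip":5,"dp":[0.8,0,0],"rotation":[0,0,0]},{"grip":5,"dp":[0.8,0,0],"rotation":[0,0,0]}]' 100;python3 -m creep '[{"grip":5,"dp":[0,0,0],"rotation":[0,0,0]},{"grip":5,"dp":[0,0,0],"rotation":[0,0,0]},{"grip":5,"dp":[0,0,0],"rotation":[0,0,0]},{"grip":5,"dp":[0,0,0],"rotation":[0,0,0]}]' 100; python3 g.py .615 -.2025 .006
```

```text
time: 6.68
tool_pos: [0.6161, -0.2027, 0.0068]
tcp_rot: [0.001, 1.571, -0.001]
wrist_force: [-0.7, 0.3, 0.5]
width: 0.738
time: 7.02
tool_pos: [0.6166, -0.2031, 0.0077]
tcp_rot: [-0.0, 1.57, -0.001]
wrist_force: [-1.7, -0.6, 6.0]
width: 0.674
pos [ 0.6166 -0.2031  0.0077] dp cm [ 0.17  0.06 -0.16] rot [-0.001  0.001  0.001] F [-1.7 -0.6  6. ] w 57.6 t 7.0167
```

```bash
python3 -m creep '[{"grip":5,"dp":[0,0,0],"rotation":[0,0,0]},{"grip":5,"dp":[-0.7,0,0],"rotation":[0,0,0]},{"grip":5,"dp":[-1.5,0,0],"rotation":[0,0,0]},{"grip":5,"dp":[-2.5,0,0],"rotation":[0,0,0]},{"grip":5,"dp":[-2.5,0,0],"rotation":[0,0,0]}]' 100; python3 g.py .615 -.2025 .15;python3 tips.py s7
```

```text
time: 7.43
tool_pos: [0.6168, -0.2029, 0.0332]
tcp_rot: [0.0, 1.569, -0.001]
wrist_force: [0.2, -0.3, -6.4]
width: 0.674
pos [ 0.6168 -0.2029  0.0332] dp cm [-11.68   0.03  -0.16] rot [-0.001  0.002  0.001] F [ 0.2 -0.3 -6.4] w 57.5 t 7.4333
tool [ 0.6168 -0.2029  0.0332] px 297 174
```

View pics/s7.png

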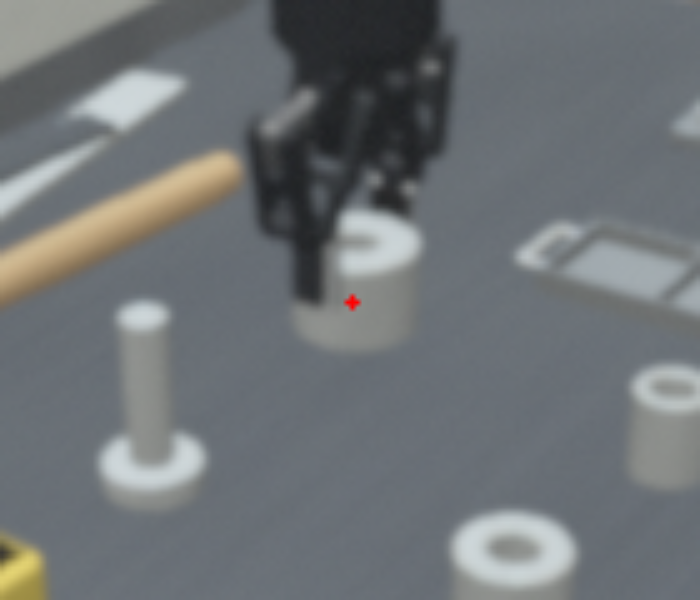

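```bash
python3 -m creep '[{"grip":5,"dp":[-3,0,0],"rotation":[0,0,0]},{"grip":5,"dp":[-6.5,0,0],"rotation":[0,0,0]},{"grip":5,"dp":[-9.5,1,0],"rotation":[0,0,0]},{"grip":5,"dp":[-11.5,3.5,0],"rotation":[0,0,0]},{"grip":5,"dp":[-11.5,7,0],"rotation":[0,0,0]}]'
python3 -m creep '[{"grip":5,"dp":[0,3.6,-0.1],"rotation":[0,0,0]},{"grip":5,"dp":[0,7.2,-0.3],"rotation":[0,0,0]},{"grip":5,"dp":[0,10.8,-0.5],"rotation":[0,0,0]},{"grip":5,"dp":[0,14.4,-0.6],"rotation":[0,0,0]},{"grip":5,"dp":[0,18,-0.8],"rotation":[0,0,0]}]'
python3 -m creep '[{"grip":5,"dp":[0,3.6,-0.1],"rotation":[0,0,0]},{"grip":5,"dp":[0,7.2,-0.3],"rotation":[0,0,0]},{"grip":5,"dp":[0,10.8,-0.5],"rotation":[0,0,0]},{"grip":5,"dp":[0,14.4,-0.6],"rotation":[0,0,0]},{"grip":5,"dp":[0,18,-0.8],"rotation":[0,0,0]}]'
python3 g.py .594 .372 .15
```

```text
time: 7.9
tool_pos: [0.6204, -0.1355, 0.1535]
tcp_rot: [-0.0, 1.559, -0.007]
wrist_force: [3.0, 0.5, -7.1]
width: 0.67
time: 8.32
tool_pos: [0.6073, 0.049, 0.1461]
tcp_rot: [0.001, 1.572, -0.001]
wrist_force: [1.3, 0.8, -7.2]
width: 0.672
time: 8.73
tool_pos: [0.5995, 0.2289, 0.146]
tcp_rot: [0.0, 1.572, -0.001]
wrist_force: [0.6, -0.1, -7.4]
width: 0.674
pos [0.5995 0.2289 0.146 ] dp cm [-0.41 14.31 -0.56] rot [-0.001 -0.001  0.   ] F [ 0.6 -0.1 -7.4] w 57.5 t 8.7333
```

```bash
python3 -m creep '[{"grip":5,"dp":[0,3.6,-0.1],"rotation":[0,0,0]},{"grip":5,"dp":[0,7.2,-0.3],"rotation":[0,0,0]},{"grip":5,"dp":[0,10.8,-0.5],"rotation":[0,0,0]},{"grip":5,"dp":[0,14.3,-0.5],"rotation":[0,0,0]},{"grip":5,"dp":[3,14.3,-0.5],"rotation":[0,0,0]}]'
python3 -m creep '[{"grip":5,"dp":[2,0,0],"rotation":[0,0,0]},{"grip":5,"dp":[4,0,0],"rotation":[0,0,0]},{"grip":5,"dp":[5,0,0],"rotation":[0,0,0]},{"grip":5,"dp":[5,0,0],"rotation":[0,0,0]}]'
python3 g.py .594 .372 .013; python3 wl.py w8 .05 .2
```

```text
time: 9.15
tool_pos: [0.5993, 0.381, 0.1241]
tcp_rot: [0.007, 1.558, 0.012]
wrist_force: [2.9, 1.5, -4.5]
width: 0.667
time: 9.48
tool_pos: [0.5922, 0.3686, 0.0618]
tcp_rot: [-0.003, 1.578, -0.004]
wrist_force: [0.1, -0.4, -7.7]
width: 0.67
pos [0.5922 0.3686 0.0618] dp cm [4.88 0.36 0.22] rot [-0.001 -0.007  0.004] F [ 0.1 -0.4 -7.7] w 57.3 t 9.4833
[276. 345.] 55020 z 0.1311 circ 582.0 369.1 66.3 rect ((591.03857421875, 371.23193359375), (59.76622772216797, 128.13455200195312), 16.703641891479492)
```

View pics/w8.png

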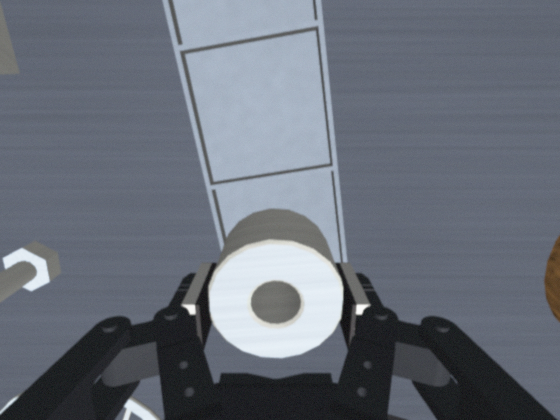

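```bash
cat > wt.py <<'E'
from fit import *
from workcell import bot
import sys
c=bot.get_calibration("wrist");p,d=bot.read_camera("wrist");W=cloud(d,c).reshape(-1,3)
if sys.argv[1]=='L': p0=[.5122,.359,.159];L=(.252,.086,[-.0415,.0415])
else: p0=[.5163,-.351,-.006];L=(.129,.066,[0.])
m=(W[:,2]>.0075)&(W[:,2]<.018)&(np.linalg.norm(W[:,:2]-p0[:2],axis=1)<.18)&(d.ravel()>.03)
P=W[m][:,:2]; print(len(P)); P=P[::max(1,len(P)//1500)]
r,e=fit_tray(P,*L,p0);print(r.round(4),e)
ca,sa=np.cos(r[2]),np.sin(r[2])
for x in ([-.083,0,.083] if sys.argv[1]=='L' else [-.0315,.0315]): print((r[:2]+x*np.array([ca,sa])).round(4))
E
python3 wt.py L;python3 g.py .594 .372 .013
```

```text
5275
[0.5139 0.359  0.1605] 0.0010149603763309548
[0.432  0.3457]
[0.5139 0.359 ]
[0.5959 0.3723]
pos [0.5952 0.37   0.0663] dp cm [ 5.33  0.2  -0.12] rot [-0.001 -0.001  0.001] F [ 0.5  0.1 -6.9] w 57.5 t 9.5833
```

```bash
python3 -m creep '[{"grip":5,"dp":[1,0.2,0.1],"rotation":[0,0,0]},{"grip":5,"dp":[2,0.2,0.1],"rotation":[0,0,0]},{"grip":5,"dp":[3,0.2,0.1],"rotation":[0,0,0]},{"grip":5,"dp":[3.8,0.2,0.1],"rotation":[0,0,0]},{"grip":5,"dp":[4.3,0.2,0.1],"rotation":[0,0,0]}]'
python3 -m creep '[{"grip":5,"dp":[0.2,0,0],"rotation":[0,0,0]},{"grip":5,"dp":[0.4,0,0],"rotation":[0,0,0]},{"grip":5,"dp":[0.4,0,0],"rotation":[0,0,0]},{"grip":5,"dp":[0.4,0,0],"rotation":[0,0,0]}]'
python3 g.py .595 .372 .0105
```

```text
time: 10.0
tool_pos: [0.5954, 0.3716, 0.0217]
tcp_rot: [-0.0, 1.573, -0.002]
wrist_force: [-0.4, -0.6, -7.5]
width: 0.674
time: 10.33
tool_pos: [0.5968, 0.3725, 0.02]
tcp_rot: [0.001, 1.57, -0.0]
wrist_force: [0.4, -0.3, -7.1]
width: 0.671
pos [0.5968 0.3725 0.02  ] dp cm [ 0.95 -0.05 -0.18] rot [-0.001  0.001 -0.   ] F [ 0.4 -0.3 -7.1] w 57.3 t 10.3333
```

```bash
python3 -m creep '[{"grip":5,"dp":[0.2,0,0],"rotation":[0,0,0]},{"grip":5,"dp":[0.4,0,0],"rotation":[0,0,0]},{"grip":5,"dp":[0.6,0,0],"rotation":[0,0,0]},{"grip":5,"dp":[0.6,0,0],"rotation":[0,0,0]},{"grip":5,"dp":[0.6,0,0],"rotation":[0,0,0]}]'
python3 -m creep '[{"grip":5,"dp":[0.1,0,0],"rotation":[0,0,0]},{"grip":5,"dp":[0.2,0,0],"rotation":[0,0,0]},{"grip":5,"dp":[0.2,0,0],"rotation":[0,0,0]}]'
python3 g.py .595 .372 .0105
```

```text
time: 10.75
tool_pos: [0.5962, 0.3722, 0.0134]
tcp_rot: [0.0, 1.571, -0.001]
wrist_force: [-0.8, -0.8, -6.4]
width: 0.67
time: 11.0
tool_pos: [0.5964, 0.3722, 0.0115]
tcp_rot: [0.001, 1.571, -0.001]
wrist_force: [0.5, -1.0, -6.7]
width: 0.67
pos [0.5964 0.3722 0.0115] dp cm [ 0.1  -0.02 -0.14] rot [-0.001 -0.     0.   ] F [ 0.5 -1.  -6.7] w 57.3 t 11.0
```

```bash
python3 -m creep '[{"grip":5,"dp":[0.1,0,0],"rotation":[0,0,0]},{"grip":5,"dp":[0.1,0,0],"rotation":[0,0,0]},{"grip":5,"dp":[0.1,0,0],"rotation":[0,0,0]}]'; python3 -m creep '[{"grip":5,"dp":[0.1,0,0],"rotation":[0,0,0]},{"grip":5,"dp":[0.1,0,0],"rotation":[0,0,0]},{"grip":5,"dp":[0.1,0,0],"rotation":[0,0,0]}]'
```

```text
time: 11.25
tool_pos: [0.5966, 0.3724, 0.0108]
tcp_rot: [0.001, 1.571, -0.001]
wrist_force: [0.6, -0.5, -6.4]
width: 0.67
time: 11.5
tool_pos: [0.5966, 0.3724, 0.0108]
tcp_rot: [0.001, 1.57, -0.0]
wrist_force: [-3.8, -2.1, 0.6]
width: 0.674
```

```bash
python3 -m creep '[{"grip":6.2,"dp":[0,0,0],"rotation":[0,0,0]},{"grip":6.8,"dp":[0,0,0],"rotation":[0,0,0]},{"grip":7.6,"dp":[0,0,0],"rotation":[0,0,0]},{"grip":8,"dp":[0,0,0],"rotation":[0,0,0]},{"grip":8,"dp":[0,0,0],"rotation":[0,0,0]}]'; python3 -m creep '[{"grip":8,"dp":[-2,0,0],"rotation":[0,0,0]},{"grip":8,"dp":[-5,0,0],"rotation":[0,0,0]},{"grip":8,"dp":[-8,0,0],"rotation":[0,0,0]},{"grip":8,"dp":[-11,0,0],"rotation":[0,0,0]},{"grip":8,"dp":[-11,0,0],"rotation":[0,0,0]}]';python3 wl.py w9 .036 .055; python3 g.py .468 .184 .14
```

```text
time: 11.92
tool_pos: [0.597, 0.3726, 0.0102]
tcp_rot: [0.001, 1.57, -0.0]
wrist_force: [-0.8, -0.0, -0.6]
width: 0.936
time: 12.33
tool_pos: [0.6011, 0.375, 0.1285]
tcp_rot: [0.006, 1.559, 0.005]
wrist_force: [1.0, 1.0, 1.0]
width: 0.938
[13. 33.] 1573 z 0.0424 circ 473.8 196.8 20.7 rect ((473.7798156738281, 197.27294921875), (36.10888671875, 21.952213287353516), 1.7780646085739136)
[272. 205.] 3960 z 0.0457 circ 596.6 372.7 30.1 rect ((596.404052734375, 372.62286376953125), (59.153228759765625, 59.13479232788086), 49.388423919677734)
[ 49. 235.] 376 z 0.0461 circ 621.5 190.8 8.0 rect ((619.9630126953125, 193.74061584472656), (15.871252059936523, 9.411904335021973), 27.055339813232422)
[434. 402.] 405 z 0.0492 circ 809.1 535.5 22.9 rect ((804.5726928710938, 527.8237915039062), (20.578821182250977, 45.76735305786133), 59.64341735839844)
pos [0.5999 0.3743 0.1256] dp cm [ -1.66 -19.04 -13.17] rot [-0.001  0.009 -0.005] F [-0.4  0.7  0.5] w 79.8 t 12.3833
```

View pics/w9.png

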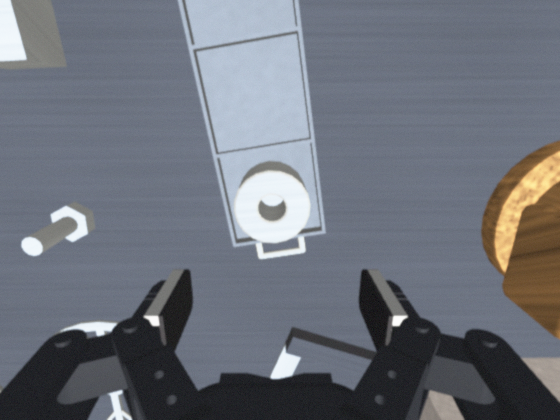

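```bash
python3 -m creep '[{"grip":8.5,"dp":[0,-3.2,-2.2],"rotation":[0,0,0]},{"grip":8.5,"dp":[0,-6.4,-4.4],"rotation":[0,0,0]},{"grip":8.5,"dp":[0,-9.6,-6.6],"rotation":[0,0,0]},{"grip":8.5,"dp":[0,-12.8,-8.8],"rotation":[0,0,0]},{"grip":8.5,"dp":[0,-16,-11],"rotation":[0,0,0]}]'
python3 -m creep '[{"grip":8.5,"dp":[0,-2,-1.2],"rotation":[0,0,0]},{"grip":8.5,"dp":[0,-3,-2.2],"rotation":[0,0,0]},{"grip":8.5,"dp":[0,-3,-2.2],"rotation":[0,0,0]},{"grip":8.5,"dp":[0,-3,-2.2],"rotation":[0,0,0]}]'
python3 g.py .468 .184 .14; python3 wl.py w10 .036 .055
```

```text
time: 12.8
tool_pos: [0.4843, 0.2109, 0.1183]
tcp_rot: [-0.001, 1.573, -0.001]
wrist_force: [0.5, -1.1, 0.3]
width: 0.997
time: 13.13
tool_pos: [0.4638, 0.182, 0.1191]
tcp_rot: [0.002, 1.571, -0.001]
wrist_force: [-0.2, -0.2, -0.6]
width: 0.995
pos [0.4638 0.182  0.1191] dp cm [-2.09  0.2   0.42] rot [-0.002 -0.    -0.   ] F [-0.2 -0.2 -0.6] w 85.0 t 13.1333
[278. 221.] 3259 z 0.0428 circ 469.1 183.6 32.3 rect ((468.9386291503906, 183.7151641845703), (46.76652145385742, 46.14746856689453), 2.7758331298828125)
[490. 333.] 575 z 0.0428 circ 583.8 373.4 27.0 rect ((575.4490966796875, 374.4233093261719), (54.00732421875, 18.576906204223633), 83.09485626220703)
```

View pics/w10.png

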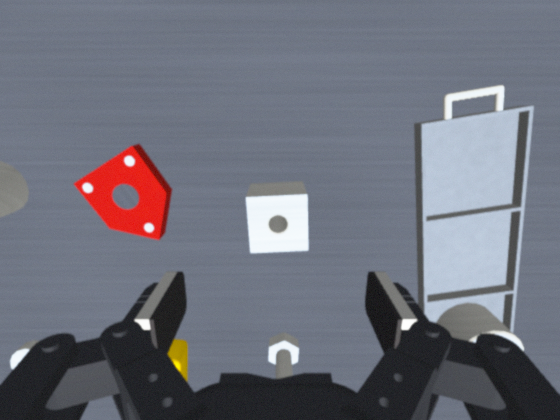

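```bash
python3 -m creep '[{"grip":8.5,"dp":[1.5,0.2,0.5],"rotation":[-0.05,0,0]},{"grip":8.5,"dp":[3.5,0.2,0.5],"rotation":[-0.05,0,0]},{"grip":8.5,"dp":[5.5,0.2,0.5],"rotation":[-0.05,0,0]},{"grip":8.5,"dp":[7,0.2,0.5],"rotation":[-0.05,0,0]},{"grip":8.5,"dp":[8,0.2,0.5],"rotation":[-0.05,0,0]}]'
python3 -m creep '[{"grip":8.5,"dp":[0.8,0,0],"rotation":[0,0,0]},{"grip":8.5,"dp":[1.6,0,0],"rotation":[0,0,0]},{"grip":8.5,"dp":[2.4,0,0],"rotation":[0,0,0]},{"grip":8.5,"dp":[2.4,0,0],"rotation":[0,0,0]},{"grip":8.5,"dp":[2.4,0,0],"rotation":[0,0,0]}]'
python3 g.py .469 .184 .009 .05; python3 wl.py w11 .036 .055
```

```text
time: 13.6
tool_pos: [0.4691, 0.1851, 0.0376]
tcp_rot: [-0.04, 1.572, 0.039]
wrist_force: [-0.6, -1.4, 1.1]
width: 0.993
time: 14.02
tool_pos: [0.4693, 0.1845, 0.0155]
tcp_rot: [-0.039, 1.571, 0.039]
wrist_force: [0.0, 0.7, 0.4]
width: 0.994
pos [0.4693 0.1845 0.0155] dp cm [ 0.65 -0.05 -0.03] rot [-0.001 -0.     0.   ] F [0.  0.7 0.4] w 84.9 t 14.0167
[274. 287.] 9139 z 0.0428 circ 469.2 183.6 32.6 rect ((469.2419128417969, 183.6666717529297), (47.60142517089844, 46.297019958496094), 2.5840377807617188)
[172. 292.] 1006 z 0.0481 circ 471.4 138.5 12.1 rect ((469.4156188964844, 140.5405731201172), (22.826623916625977, 14.464425086975098), 40.21897888183594)
[379. 292.] 1002 z 0.0481 circ 467.2 230.5 12.2 rect ((465.6600646972656, 228.4268035888672), (14.42264461517334, 22.84218406677246), 56.53720474243164)
```

View pics/w11.png

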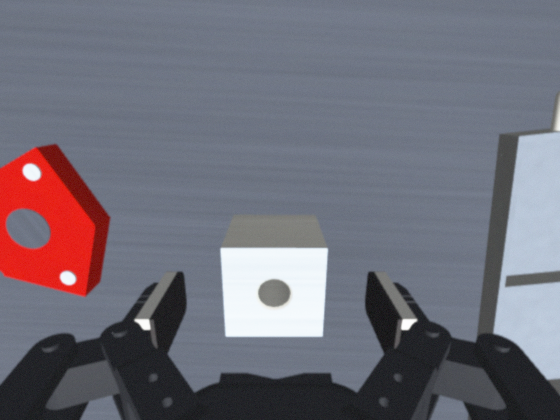

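```bash
python3 -m creep '[{"grip":8.5,"dp":[0.3,0,0],"rotation":[0,0,0]},{"grip":8,"dp":[0.6,0,0],"rotation":[0,0,0]},{"grip":3.8,"dp":[0.6,0,0],"rotation":[0,0,0]},{"grip":3.8,"dp":[0.6,0,0],"rotation":[0,0,0]},{"grip":3.8,"dp":[0.6,0,0],"rotation":[0,0,0]}]' 100
python3 -m creep '[{"grip":3.8,"dp":[0,0,0],"rotation":[0,0,0]},{"grip":3.8,"dp":[0,0,0],"rotation":[0,0,0]},{"grip":3.8,"dp":[0,0,0],"rotation":[0,0,0]},{"grip":3.8,"dp":[0,0,0],"rotation":[0,0,0]},{"grip":3.8,"dp":[0,0,0],"rotation":[0,0,0]}]'
python3 -m creep '[{"grip":3.8,"dp":[-0.5,0,0],"rotation":[0,0,0]},{"grip":3.8,"dp":[-1,0,0],"rotation":[0,0,0]},{"grip":3.8,"dp":[-2,0,0],"rotation":[0,0,0]},{"grip":3.8,"dp":[-2,0,0],"rotation":[0,0,0]}]'
python3 g.py .5139 .359 .12 .16;python3 tips.py s11
```

```text
time: 14.48
tool_pos: [0.4694, 0.1841, 0.0099]
tcp_rot: [-0.039, 1.57, 0.038]
wrist_force: [-3.7, -7.6, 40.8]
width: 0.533
time: 14.9
tool_pos: [0.4698, 0.1843, 0.0104]
tcp_rot: [-0.039, 1.57, 0.039]
wrist_force: [-0.1, -2.4, 6.3]
width: 0.515
time: 15.23
tool_pos: [0.4698, 0.1847, 0.0308]
tcp_rot: [-0.038, 1.569, 0.039]
wrist_force: [0.4, 0.2, -6.1]
width: 0.516
pos [0.4698 0.1847 0.0308] dp cm [-8.9  17.2   5.27] rot [-0.111  0.001 -0.   ] F [ 0.4  0.2 -6.1] w 44.1 t 15.2333
tool [0.4698 0.1847 0.0308] px 241 299
```

View pics/s11.png

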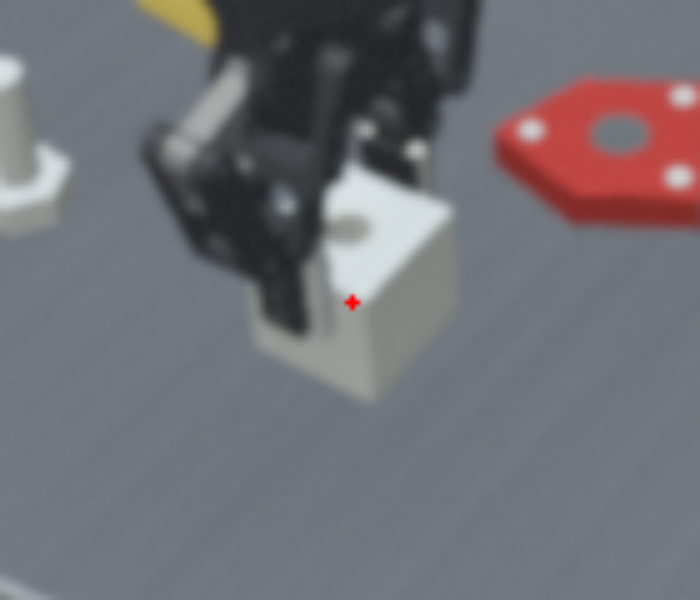

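```bash
python3 -m creep '[{"grip":3.8,"dp":[-2.5,0,0],"rotation":[0,0,0]},{"grip":3.8,"dp":[-5,0.5,0],"rotation":[0,0,0]},{"grip":3.8,"dp":[-7,3,1],"rotation":[-0.03,0,0]},{"grip":3.8,"dp":[-7,6.5,2],"rotation":[-0.06,0,0]},{"grip":3.8,"dp":[-7,10,3],"rotation":[-0.11,0,0]}]'
python3 g.py .5139 .359 .06 .16
```

```text
time: 15.7
tool_pos: [0.4961, 0.287, 0.1018]
tcp_rot: [-0.123, 1.563, 0.126]
wrist_force: [0.2, 0.3, -6.7]
width: 0.518
pos [0.4961 0.287  0.1018] dp cm [4.2  6.82 2.87] rot [-0.001  0.004 -0.001] F [ 0.2  0.3 -6.7] w 44.2 t 15.7
```

```bash
python3 -m creep '[{"grip":3.8,"dp":[0,3,1],"rotation":[0,0,0]},{"grip":3.8,"dp":[0.5,6,2.4],"rotation":[0,0,0]},{"grip":3.8,"dp":[2,6.8,2.8],"rotation":[0,0,0]},{"grip":3.8,"dp":[3.5,6.8,2.8],"rotation":[0,0,0]},{"grip":3.8,"dp":[4,6.8,2.8],"rotation":[0,0,0]}]'
python3 -m creep '[{"grip":3.8,"dp":[0,0,0],"rotation":[0,0,0]},{"grip":3.8,"dp":[0,0,0],"rotation":[0,0,0]},{"grip":3.8,"dp":[0,0,0],"rotation":[0,0,0]}]'
python3 g.py .5139 .359 .0154 .16; python3 wl.py w12 .036 .2
```

```text
time: 16.12
tool_pos: [0.5091, 0.3572, 0.0564]
tcp_rot: [-0.128, 1.572, 0.124]
wrist_force: [-1.6, -0.5, -8.7]
width: 0.519
time: 16.37
tool_pos: [0.5116, 0.357, 0.0603]
tcp_rot: [-0.124, 1.567, 0.125]
wrist_force: [-0.2, 0.6, -5.8]
width: 0.516
pos [0.5116 0.357  0.0603] dp cm [4.49 0.16 0.25] rot [-0.001  0.001 -0.   ] F [-0.2  0.6 -5.8] w 44.1 t 16.3667
[276. 347.] 54399 z 0.1286 circ 536.4 360.9 74.3 rect ((541.0987548828125, 348.2415771484375), (122.60433959960938, 126.43852233886719), 80.31391906738281)
[  9. 361.] 545 z 0.0435 circ 620.6 191.0 7.9 rect ((618.184326171875, 193.0943603515625), (15.588167190551758, 9.320192337036133), 48.32486343383789)
```

View pics/w12.png

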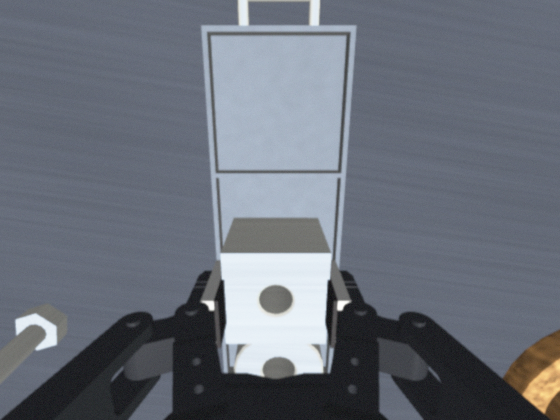

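Block at (275,285) lines up over the middle compartment. Lower to near contact.

```bash
python3 -m creep '[{"grip":3.8,"dp":[1,0.2,0.2],"rotation":[0,0,0]},{"grip":3.8,"dp":[2,0.2,0.2],"rotation":[0,0,0]},{"grip":3.8,"dp":[3,0.2,0.2],"rotation":[0,0,0]},{"grip":3.8,"dp":[3.8,0.2,0.2],"rotation":[0,0,0]},{"grip":3.8,"dp":[4.2,0.2,0.2],"rotation":[0,0,0]}]'
python3 -m creep '[{"grip":3.8,"dp":[0,0,0],"rotation":[0,0,0]},{"grip":3.8,"dp":[0,0,0],"rotation":[0,0,0]},{"grip":3.8,"dp":[0,0,0],"rotation":[0,0,0]}]'
python3 g.py .5139 .359 .0134 .16
```

```text
time: 16.83
tool_pos: [0.5113, 0.3585, 0.0151]
tcp_rot: [-0.126, 1.571, 0.124]
wrist_force: [-0.8, -0.5, -7.4]
width: 0.514
time: 17.08
tool_pos: [0.5132, 0.3599, 0.0179]
tcp_rot: [-0.125, 1.567, 0.125]
wrist_force: [0.5, 0.0, -6.3]
width: 0.517
pos [0.5132 0.3599 0.0179] dp cm [ 0.45 -0.1   0.05] rot [-0.001  0.001 -0.   ] F [ 0.5  0.  -6.3] w 44.2 t 17.0833
```

```bash
python3 -m creep '[{"grip":3.8,"dp":[0.1,0,0],"rotation":[0,0,0]},{"grip":3.8,"dp":[0.2,0,0],"rotation":[0,0,0]},{"grip":3.8,"dp":[0.3,0,0],"rotation":[0,0,0]},{"grip":3.8,"dp":[0.3,0,0],"rotation":[0,0,0]},{"grip":3.8,"dp":[0.3,0,0],"rotation":[0,0,0]}]'
python3 -m creep '[{"grip":3.8,"dp":[0.1,0,0],"rotation":[0,0,0]},{"grip":3.8,"dp":[0.1,0,0],"rotation":[0,0,0]},{"grip":3.8,"dp":[0.1,0,0],"rotation":[0,0,0]}]'
```

```text
time: 17.5
tool_pos: [0.5129, 0.3597, 0.0147]
tcp_rot: [-0.125, 1.567, 0.125]
wrist_force: [0.2, 1.4, -6.3]
width: 0.514
time: 17.75
tool_pos: [0.5128, 0.3596, 0.0136]
tcp_rot: [-0.125, 1.567, 0.125]
wrist_force: [1.2, 0.1, -6.7]
width: 0.517
```

```bash
python3 -m creep '[{"grip":3.8,"dp":[0.1,0,0],"rotation":[0,0,0]},{"grip":3.8,"dp":[0.1,0,0],"rotation":[0,0,0]},{"grip":3.8,"dp":[0.1,0,0],"rotation":[0,0,0]}]'
python3 g.py .5139 .359 .0134 .16
```

```text
time: 18.0
tool_pos: [0.5129, 0.3597, 0.0134]
tcp_rot: [-0.125, 1.567, 0.125]
wrist_force: [-3.6, -2.4, 0.7]
width: 0.518
pos [0.5129 0.3597 0.0134] dp cm [ 0.   -0.08  0.08] rot [-0.001  0.    -0.   ] F [-3.6 -2.4  0.7] w 44.3 t 18.0
```

```bash
python3 -m creep '[{"grip":4.8,"dp":[0,0,0],"rotation":[0,0,0]},{"grip":5.6,"dp":[0,0,0],"rotation":[0,0,0]},{"grip":6.4,"dp":[0,0,0],"rotation":[0,0,0]},{"grip":7,"dp":[0,0,0],"rotation":[0,0,0]},{"grip":7,"dp":[0,0,0],"rotation":[0,0,0]}]'; python3 -m creep '[{"grip":7,"dp":[-2,0,0],"rotation":[0,0,0]},{"grip":7,"dp":[-5,0,0],"rotation":[0,0,0]},{"grip":7,"dp":[-8,0,0],"rotation":[0.1,0,0]},{"grip":7,"dp":[-11,0,0],"rotation":[0.16,0,0]},{"grip":7,"dp":[-11,0,0],"rotation":[0.16,0,0]}]';python3 wl.py w13 .036 .055; python3 g.py .634 -.068 .14
```

```text
time: 18.42
tool_pos: [0.5135, 0.36, 0.0132]
tcp_rot: [-0.124, 1.566, 0.125]
wrist_force: [-1.1, -1.2, 0.7]
width: 0.821
time: 18.83
tool_pos: [0.5174, 0.3626, 0.1307]
tcp_rot: [0.008, 1.56, 0.003]
wrist_force: [1.3, 0.9, 0.9]
width: 0.824
[271. 204.] 3226 z 0.0458 circ 512.4 359.6 32.0 rect ((512.754150390625, 359.6895751953125), (46.58779525756836, 46.1185188293457), 9.184741020202637)
[286. 294.] 3108 z 0.0458 circ 596.5 372.1 30.7 rect ((596.014892578125, 372.23504638671875), (59.00750732421875, 60.00477981567383), 51.36316680908203)
[549. 292.] 503 z 0.0425 circ 594.7 605.6 17.2 rect ((593.5375366210938, 603.750732421875), (4.91551399230957, 34.316497802734375), 56.698612213134766)
pos [0.5162 0.3618 0.1279] dp cm [ -1.34 -42.96  11.83] rot [-0.001  0.008 -0.005] F [ 0.4 -0.4  0.8] w 69.7 t 18.8833
```

View pics/w13.png

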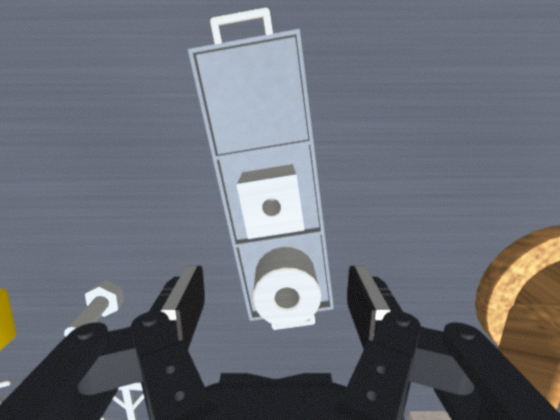

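```bash
python3 -m creep '[{"grip":7,"dp":[-0.5,-3.8,1],"rotation":[0,0,0]},{"grip":7,"dp":[-1,-7.6,2.1],"rotation":[0,0,0]},{"grip":6,"dp":[-1.5,-11.4,3.1],"rotation":[0,0,0]},{"grip":6,"dp":[-1.5,-15.2,4.2],"rotation":[0,0,0]},{"grip":6,"dp":[-1.5,-19,5.3],"rotation":[0,0,0]}]'
python3 -m creep '[{"grip":6,"dp":[0,-3.8,1],"rotation":[0,0,0]},{"grip":6,"dp":[0,-7.6,2.1],"rotation":[0,0,0]},{"grip":6,"dp":[0,-11.4,3.1],"rotation":[0,0,0]},{"grip":6,"dp":[0,-15.2,4.2],"rotation":[0,0,0]},{"grip":6,"dp":[0,-19,5.3],"rotation":[0,0,0]}]'
python3 g.py .634 -.068 .14
```

```text
time: 19.3
tool_pos: [0.5654, 0.168, 0.1369]
tcp_rot: [-0.001, 1.572, 0.0]
wrist_force: [0.2, -0.8, -0.5]
width: 0.7
time: 19.72
tool_pos: [0.6179, -0.0223, 0.1362]
tcp_rot: [0.0, 1.573, 0.0]
wrist_force: [0.2, 1.1, 0.4]
width: 0.701
pos [ 0.6179 -0.0223  0.1362] dp cm [-0.38 -4.57  1.61] rot [-0.    -0.002 -0.   ] F [0.2 1.1 0.4] w 59.9 t 19.7167
```

```bash
python3 -m creep '[{"grip":6,"dp":[-0.3,-2.5,1],"rotation":[0,0,0]},{"grip":6,"dp":[-0.3,-4.2,1.6],"rotation":[0,0,0]},{"grip":6,"dp":[-0.3,-4.6,1.7],"rotation":[0,0,0]},{"grip":6,"dp":[-0.3,-4.6,1.7],"rotation":[0,0,0]},{"grip":6,"dp":[-0.3,-4.6,1.7],"rotation":[0,0,0]}]'
python3 g.py .634 -.068 .027; python3 wl.py w14 .075 .095
```

```text
time: 20.13
tool_pos: [0.6346, -0.0659, 0.1394]
tcp_rot: [0.001, 1.573, -0.0]
wrist_force: [0.3, 0.3, -0.3]
width: 0.703
pos [ 0.6346 -0.0659  0.1394] dp cm [11.24 -0.22 -0.04] rot [-0.001 -0.002 -0.001] F [ 0.3  0.3 -0.3] w 60.0 t 20.1333
[272. 228.] 726 z 0.0846 circ 636.3 -68.4 10.7 rect ((636.1359252929688, -68.36994934082031), (20.38153648376465, 20.189483642578125), 49.418067932128906)
```

View pics/w14.png

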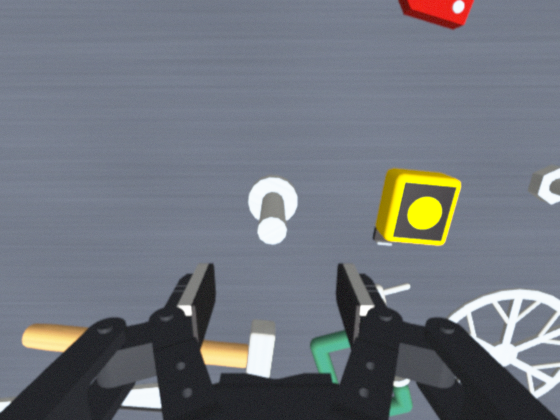

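```bash
python3 -m creep '[{"grip":6,"dp":[1.5,-0.2,0.1],"rotation":[0,0,0]},{"grip":6,"dp":[3.5,-0.2,0.1],"rotation":[0,0,0]},{"grip":6,"dp":[5.5,-0.2,0.1],"rotation":[0,0,0]},{"grip":6,"dp":[7,-0.2,0.1],"rotation":[0,0,0]},{"grip":6,"dp":[8,-0.2,0.1],"rotation":[0,0,0]}]'
python3 -m creep '[{"grip":6,"dp":[1,0,0],"rotation":[0,0,0]},{"grip":6,"dp":[2,0,0],"rotation":[0,0,0]},{"grip":5,"dp":[2.6,0,0],"rotation":[0,0,0]},{"grip":4,"dp":[2.6,0,0],"rotation":[0,0,0]},{"grip":4,"dp":[2.6,0,0],"rotation":[0,0,0]}]' 70
python3 g.py .635 -.068 .030;python3 tips.py s15
```

```text
time: 20.6
tool_pos: [0.6346, -0.0664, 0.0583]
tcp_rot: [-0.001, 1.574, 0.002]
wrist_force: [-1.1, 0.3, -0.1]
width: 0.706
time: 21.02
tool_pos: [0.6366, -0.0684, 0.0346]
tcp_rot: [0.001, 1.571, -0.001]
wrist_force: [-0.0, -0.0, 0.5]
width: 0.471
pos [ 0.6366 -0.0684  0.0346] dp cm [ 0.47  0.04 -0.16] rot [-0.001 -0.    -0.   ] F [-0.  -0.   0.5] w 40.2 t 21.0167
tool [ 0.6366 -0.0684  0.0346] px 256 196
```

View pics/s15.png

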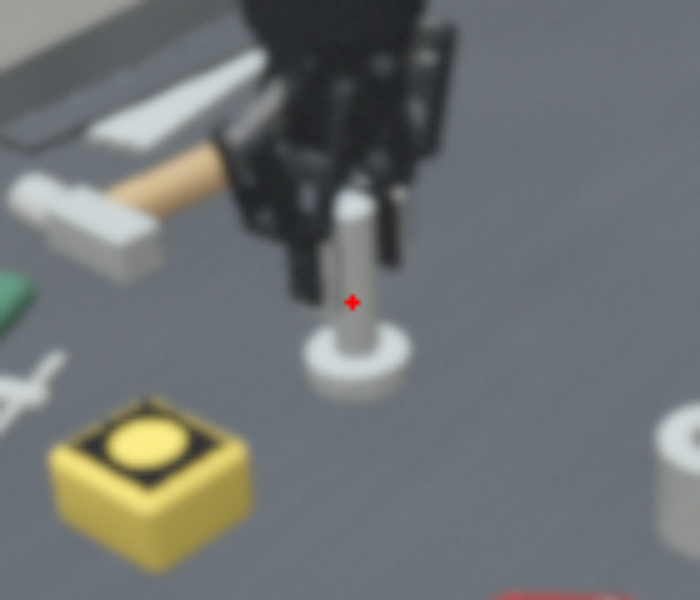

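```bash
python3 -m creep '[{"grip":3.4,"dp":[0,0,0],"rotation":[0,0,0]},{"grip":2.9,"dp":[0,0,0],"rotation":[0,0,0]},{"grip":2.5,"dp":[0,0,0],"rotation":[0,0,0]},{"grip":2.2,"dp":[0,0,0],"rotation":[0,0,0]},{"grip":1.9,"dp":[0,0,0],"rotation":[0,0,0]}]' 70
python3 -m creep '[{"grip":1.4,"dp":[0,0,0],"rotation":[0,0,0]},{"grip":1.4,"dp":[0,0,0],"rotation":[0,0,0]},{"grip":1.4,"dp":[0,0,0],"rotation":[0,0,0]},{"grip":1.4,"dp":[0,0,0],"rotation":[0,0,0]},{"grip":1.4,"dp":[0,0,0],"rotation":[0,0,0]}]' 70
python3 -m creep '[{"grip":1.4,"dp":[-0.5,0,0],"rotation":[0,0,0]},{"grip":1.4,"dp":[-1,0,0],"rotation":[0,0,0]},{"grip":1.4,"dp":[-2,0,0],"rotation":[0,0,0]},{"grip":1.4,"dp":[-2,0,0],"rotation":[0,0,0]}]'
python3 g.py .432 .3457 .16 .0;python3 tips.py s16
```

```text
time: 21.48
tool_pos: [0.6369, -0.0685, 0.0353]
tcp_rot: [0.001, 1.57, -0.001]
wrist_force: [-0.4, 0.4, 2.3]
width: 0.234
time: 21.9
tool_pos: [0.6369, -0.0685, 0.0354]
tcp_rot: [0.001, 1.57, -0.001]
wrist_force: [-0.7, 0.3, 5.5]
width: 0.231
time: 22.23
tool_pos: [0.6374, -0.0686, 0.0562]
tcp_rot: [0.0, 1.569, -0.001]
wrist_force: [0.9, -1.1, -3.4]
width: 0.227
pos [ 0.6374 -0.0686  0.0562] dp cm [-10.43  41.41 -20.56] rot [-0.001  0.002  0.   ] F [ 0.9 -1.1 -3.4] w 19.4 t 22.2333
tool [ 0.6374 -0.0686  0.0562] px 255 188
```

View pics/s16.png

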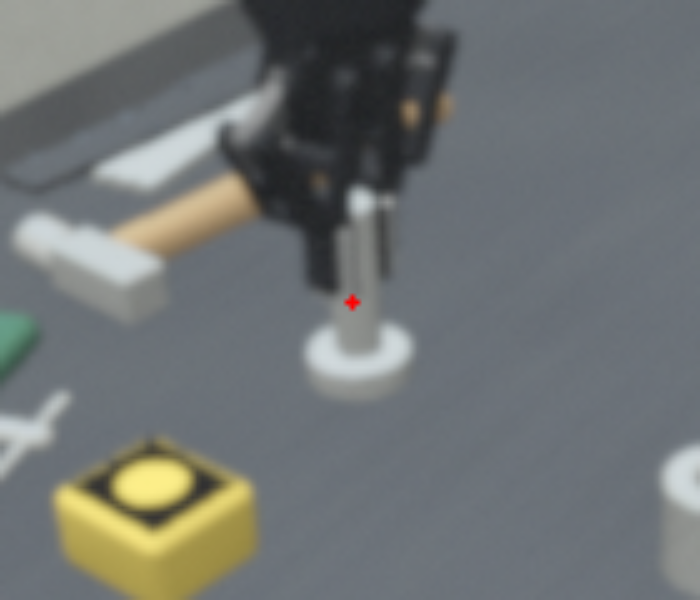

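```bash
python3 -m creep '[{"grip":1.4,"dp":[-3,0,0],"rotation":[0,0,0]},{"grip":1.4,"dp":[-6,0.5,-0.3],"rotation":[0,0,0]},{"grip":1.4,"dp":[-8,3,-1.5],"rotation":[0,0,0]},{"grip":1.4,"dp":[-8.5,6,-3],"rotation":[0,0,0]},{"grip":1.4,"dp":[-8.5,9,-4.5],"rotation":[0,0,0]}]'
python3 -m creep '[{"grip":1.4,"dp":[0,3.2,-1.6],"rotation":[0,0,0]},{"grip":1.4,"dp":[0,6.4,-3.2],"rotation":[0,0,0]},{"grip":1.4,"dp":[0,9.6,-4.8],"rotation":[0,0,0]},{"grip":1.4,"dp":[0,12.8,-6.4],"rotation":[0,0,0]},{"grip":1.4,"dp":[0,16,-8],"rotation":[0,0,0]}]'
python3 -m creep '[{"grip":1.4,"dp":[0,3.2,-1.6],"rotation":[0,0,0]},{"grip":1.4,"dp":[0,6.4,-3.2],"rotation":[0,0,0]},{"grip":1.4,"dp":[0,9.6,-4.8],"rotation":[0,0,0]},{"grip":1.4,"dp":[0,12.8,-6.4],"rotation":[0,0,0]},{"grip":1.4,"dp":[0,14.5,-7],"rotation":[0,0,0]}]'
python3 g.py .432 .3457 .07 .0
```

```text
time: 22.7
tool_pos: [0.5936, 0.0219, 0.143]
tcp_rot: [0.002, 1.565, -0.002]
wrist_force: [-0.1, 1.3, -4.3]
width: 0.227
time: 23.12
tool_pos: [0.5105, 0.1829, 0.1395]
tcp_rot: [0.001, 1.571, -0.001]
wrist_force: [0.7, 1.4, -3.7]
width: 0.227
time: 23.53
tool_pos: [0.4393, 0.3296, 0.1395]
tcp_rot: [0.0, 1.572, 0.002]
wrist_force: [1.0, -0.0, -4.0]
width: 0.23
pos [0.4393 0.3296 0.1395] dp cm [ 6.95  1.6  -0.72] rot [ 0.001 -0.001 -0.001] F [ 1. -0. -4.] w 19.6 t 23.5333
```

```bash
python3 -m creep '[{"grip":1.4,"dp":[0.5,1.2,-0.5],"rotation":[0,0,0]},{"grip":1.4,"dp":[2,1.6,-0.7],"rotation":[0,0,0]},{"grip":1.4,"dp":[4,1.6,-0.7],"rotation":[0,0,0]},{"grip":1.4,"dp":[5.5,1.6,-0.7],"rotation":[0,0,0]},{"grip":1.4,"dp":[6.5,1.6,-0.7],"rotation":[0,0,0]}]'
python3 -m creep '[{"grip":1.4,"dp":[0.5,0,0],"rotation":[0,0,0]},{"grip":1.4,"dp":[0.5,0,0],"rotation":[0,0,0]},{"grip":1.4,"dp":[0.5,0,0],"rotation":[0,0,0]},{"grip":1.4,"dp":[0.5,0,0],"rotation":[0,0,0]}]'
python3 g.py .432 .3457 .0384 .0;python3 wl.py w17 .05 .2;python3 wt.py L;python3 tips.py s17
```

```text
time: 23.95
tool_pos: [0.4337, 0.3415, 0.0722]
tcp_rot: [-0.001, 1.573, -0.002]
wrist_force: [-0.1, -0.4, -5.4]
width: 0.229
time: 24.28
tool_pos: [0.4359, 0.3431, 0.0707]
tcp_rot: [0.002, 1.569, -0.0]
wrist_force: [-0.3, 0.0, -4.4]
width: 0.225
pos [0.4359 0.3431 0.0707] dp cm [ 3.23  0.26 -0.4 ] rot [-0.001  0.002 -0.001] F [-0.3  0.  -4.4] w 19.2 t 24.2833
[276. 360.] 45073 z 0.1491 circ 424.8 343.0 63.6 rect ((431.76715087890625, 342.93896484375), (127.14046478271484, 34.34850311279297), 89.61880493164062)
3532
[0.51   0.3585 0.1574] 0.0020356136134750263
[0.428  0.3454]
[0.51   0.3585]
[0.592  0.3715]
tool [0.4359 0.3432 0.0709] px 178 364
```

View pics/w17.png

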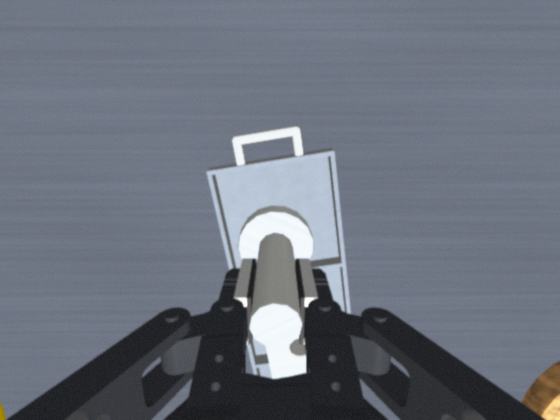

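View pics/s17.png

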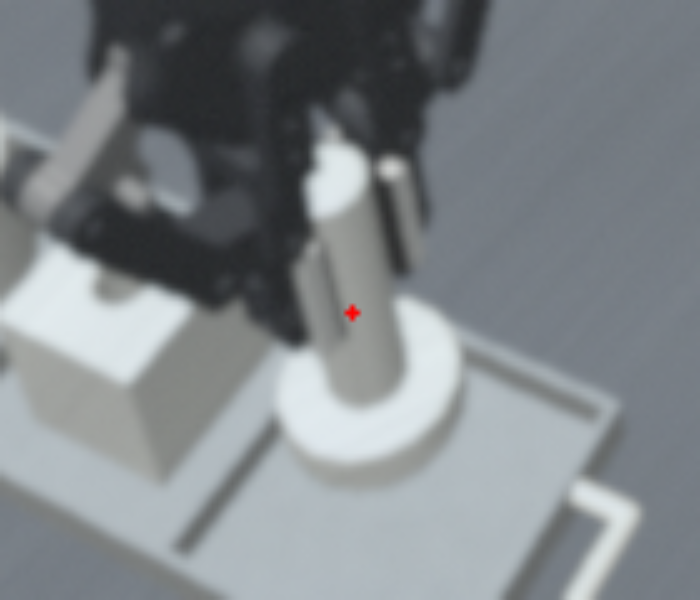

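```bash
python3 -m creep '[{"grip":1.4,"dp":[0.7,0.2,-0.2],"rotation":[0,0,0]},{"grip":1.4,"dp":[1.4,0.2,-0.3],"rotation":[0,0,0]},{"grip":1.4,"dp":[2.1,0.2,-0.3],"rotation":[0,0,0]},{"grip":1.4,"dp":[2.7,0.2,-0.3],"rotation":[0,0,0]},{"grip":1.4,"dp":[2.8,0.2,-0.3],"rotation":[0,0,0]}]'
python3 -m creep '[{"grip":1.4,"dp":[0,0,0],"rotation":[0,0,0]},{"grip":1.4,"dp":[0,0,0],"rotation":[0,0,0]},{"grip":1.4,"dp":[0,0,0],"rotation":[0,0,0]}]'
python3 -m creep '[{"grip":1.4,"dp":[0.1,0,0],"rotation":[0,0,0]},{"grip":1.4,"dp":[0.1,0,0],"rotation":[0,0,0]},{"grip":1.4,"dp":[0.1,0,0],"rotation":[0,0,0]}]'
python3 g.py .432 .3457 .0384 .0
```

```text
time: 24.85
tool_pos: [0.4304, 0.3437, 0.0395]
tcp_rot: [-0.001, 1.574, -0.002]
wrist_force: [-0.2, -1.4, -4.1]
width: 0.225
time: 25.1
tool_pos: [0.4322, 0.3449, 0.0419]
tcp_rot: [0.001, 1.57, -0.0]
wrist_force: [-0.1, -0.2, -4.2]
width: 0.227
time: 25.35
tool_pos: [0.4321, 0.3448, 0.0409]
tcp_rot: [0.001, 1.57, -0.0]
wrist_force: [0.6, 0.1, -4.0]
width: 0.227
pos [0.4321 0.3448 0.0409] dp cm [ 0.25  0.09 -0.01] rot [-0.001  0.    -0.   ] F [ 0.6  0.1 -4. ] w 19.4 t 25.35
```

```bash
python3 -m creep '[{"grip":1.4,"dp":[0.1,0,0],"rotation":[0,0,0]},{"grip":1.4,"dp":[0.2,0,0],"rotation":[0,0,0]},{"grip":1.4,"dp":[0.2,0,0],"rotation":[0,0,0]},{"grip":1.4,"dp":[0.2,0,0],"rotation":[0,0,0]}]'
python3 -m creep '[{"grip":1.4,"dp":[0.1,0,0],"rotation":[0,0,0]},{"grip":1.4,"dp":[0.1,0,0],"rotation":[0,0,0]},{"grip":1.4,"dp":[0.1,0,0],"rotation":[0,0,0]}]'
python3 g.py .432 .3457 .0384 .0
```

```text
time: 25.68
tool_pos: [0.4318, 0.3446, 0.0385]
tcp_rot: [0.0, 1.571, -0.001]
wrist_force: [-0.1, 0.0, -4.3]
width: 0.229
time: 25.93
tool_pos: [0.4319, 0.3448, 0.0384]
tcp_rot: [0.001, 1.571, -0.001]
wrist_force: [-2.2, -1.6, 3.7]
width: 0.228
pos [0.4319 0.3448 0.0384] dp cm [-0.    0.09  0.01] rot [-0.001  0.    -0.   ] F [-2.2 -1.6  3.7] w 19.4 t 25.9333
```

Contact. Release and rise past the pin's top.

```bash
python3 -m creep '[{"grip":2.5,"dp":[0,0,0],"rotation":[0,0,0]},{"grip":3.3,"dp":[0,0,0],"rotation":[0,0,0]},{"grip":4.2,"dp":[0,0,0],"rotation":[0,0,0]},{"grip":5,"dp":[0,0,0],"rotation":[0,0,0]},{"grip":5,"dp":[0,0,0],"rotation":[0,0,0]}]'; python3 -m creep '[{"grip":5,"dp":[-2,0,0],"rotation":[0,0,0]},{"grip":5,"dp":[-5,0,0],"rotation":[0,0,0]},{"grip":5,"dp":[-8,0,0],"rotation":[0,0,0]},{"grip":5,"dp":[-11,0,0],"rotation":[0,0,0]},{"grip":5,"dp":[-12,0,0],"rotation":[0,0,0]}]';python3 wl.py w18 .036 .1; python3 tips.py s18;python3 g.py .450 -.2015 .16
```

```text
time: 26.35
tool_pos: [0.4321, 0.3449, 0.0378]
tcp_rot: [0.001, 1.57, -0.0]
wrist_force: [-0.9, -0.2, 0.5]
width: 0.583
time: 26.77
tool_pos: [0.4345, 0.3466, 0.163]
tcp_rot: [0.004, 1.564, 0.003]
wrist_force: [0.8, 0.4, 0.5]
width: 0.58
[273. 205.] 913 z 0.0871 circ 431.4 344.8 10.5 rect ((431.1818542480469, 344.9259338378906), (20.097431182861328, 19.956092834472656), 49.7988166809082)
[288. 275.] 2128 z 0.0458 circ 512.1 359.7 32.1 rect ((512.70849609375, 359.65301513671875), (47.40708541870117, 46.10853576660156), 9.133960723876953)
[299. 344.] 2134 z 0.0458 circ 595.8 372.8 30.4 rect ((595.505615234375, 372.45489501953125), (59.2596549987793, 58.97262954711914), 83.46592712402344)
[532. 354.] 3041 z 0.0696 circ 577.7 597.4 49.0 rect ((595.4466552734375, 599.9048461914062), (40.93144226074219, 97.93428039550781), 7.924163341522217)
[ 20. 373.] 903 z 0.0368 circ 638.2 62.0 31.6 rect ((638.2738037109375, 61.84454345703125), (44.08727264404297, 51.01140594482422), 83.75498962402344)
tool [0.4349 0.3469 0.1634] px 162 315
pos [0.4338 0.3462 0.1608] dp cm [ -0.12 -54.76   1.66] rot [-0.001  0.005 -0.004] F [-0.3 -1.1  0.2] w 50.0 t 26.8667
```

View pics/w18.png

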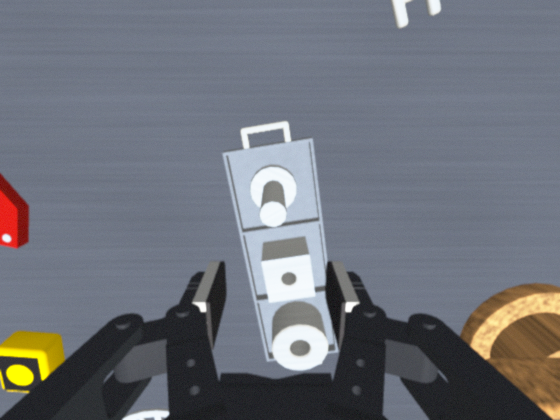

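```bash
python3 -m creep '[{"grip":5,"dp":[0,-3.8,0.1],"rotation":[0,0,0]},{"grip":5,"dp":[0,-7.6,0.2],"rotation":[0,0,0]},{"grip":6,"dp":[0,-11.4,0.3],"rotation":[0,0,0]},{"grip":6.5,"dp":[0,-15.2,0.4],"rotation":[0,0,0]},{"grip":6.5,"dp":[0,-19,0.5],"rotation":[0,0,0]}]'
python3 -m creep '[{"grip":6.5,"dp":[0,-3.8,0.1],"rotation":[0,0,0]},{"grip":6.5,"dp":[0,-7.6,0.2],"rotation":[0,0,0]},{"grip":6.5,"dp":[0,-11.4,0.3],"rotation":[0,0,0]},{"grip":6.5,"dp":[0,-15.2,0.4],"rotation":[0,0,0]},{"grip":6.5,"dp":[0,-19,0.5],"rotation":[0,0,0]}]'
python3 -m creep '[{"grip":6.5,"dp":[0,-3.8,0.1],"rotation":[0,0,0]},{"grip":6.5,"dp":[0,-7.6,0.2],"rotation":[0,0,0]},{"grip":6.5,"dp":[0,-11.4,0.3],"rotation":[0,0,0]},{"grip":6.5,"dp":[0,-15,0.4],"rotation":[0,0,0]},{"grip":6.5,"dp":[0,-16.5,0.5],"rotation":[0,0,0]}]'
python3 g.py .450 -.2015 .1
```

```text
time: 27.28
tool_pos: [0.4348, 0.1528, 0.1551]
tcp_rot: [-0.001, 1.574, -0.001]
wrist_force: [0.2, 0.1, 0.3]
width: 0.758
time: 27.7
tool_pos: [0.4397, -0.0368, 0.1553]
tcp_rot: [0.001, 1.574, -0.0]
wrist_force: [0.7, -0.7, -0.5]
width: 0.766
time: 28.12
tool_pos: [0.445, -0.2037, 0.1554]
tcp_rot: [0.003, 1.574, -0.003]
wrist_force: [-1.0, -0.1, -0.1]
width: 0.757
pos [ 0.445  -0.2037  0.1554] dp cm [5.54 0.23 0.52] rot [-0.003 -0.003  0.   ] F [-1.  -0.1 -0.1] w 64.6 t 28.1167
```

```bash
python3 -m creep '[{"grip":6.5,"dp":[1,0,0.5],"rotation":[0,0,0]},{"grip":6.5,"dp":[2.5,0,0.5],"rotation":[0,0,0]},{"grip":6.5,"dp":[4,0,0.5],"rotation":[0,0,0]},{"grip":6.5,"dp":[5.5,0,0.5],"rotation":[0,0,0]},{"grip":6.5,"dp":[5.5,0,0.5],"rotation":[0,0,0]}]'
python3 -m creep '[{"grip":6.5,"dp":[0,0,0],"rotation":[0,0,0]},{"grip":6.5,"dp":[0,0,0],"rotation":[0,0,0]}]'
python3 g.py .450 -.2015 .009;python3 wl.py w19 .036 .055
```

```text
time: 28.53
tool_pos: [0.4476, -0.1973, 0.097]
tcp_rot: [0.004, 1.58, 0.004]
wrist_force: [-0.7, 0.5, -0.4]
width: 0.763
time: 28.7
tool_pos: [0.4512, -0.1994, 0.102]
tcp_rot: [0.001, 1.572, 0.001]
wrist_force: [0.5, 0.2, 0.3]
width: 0.759
pos [ 0.4512 -0.1994  0.102 ] dp cm [ 9.3  -0.22 -0.11] rot [-0.    -0.001 -0.001] F [0.5 0.2 0.3] w 64.9 t 28.7
[470. 220.] 2854 z 0.0426 circ 449.2 -59.2 23.8 rect ((449.2521057128906, -59.59967803955078), (46.44376754760742, 46.24910354614258), 83.99617004394531)
[271. 223.] 1213 z 0.0424 circ 451.0 -202.5 17.5 rect ((450.84930419921875, -202.41610717773438), (34.28886795043945, 34.258853912353516), 85.14490509033203)
```

View pics/w19.png

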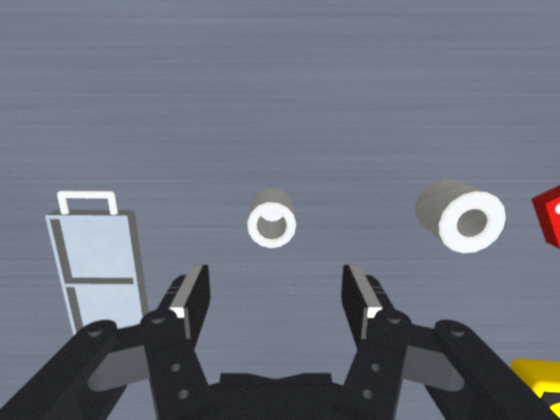

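```bash
python3 -m creep '[{"grip":6.5,"dp":[1.5,-0.3,0],"rotation":[0,0,0]},{"grip":6.5,"dp":[3.2,-0.3,0],"rotation":[0,0,0]},{"grip":6.5,"dp":[5,-0.3,0],"rotation":[0,0,0]},{"grip":6.5,"dp":[6.5,-0.3,0],"rotation":[0,0,0]},{"grip":6.5,"dp":[7.2,-0.3,0],"rotation":[0,0,0]}]'
python3 -m creep '[{"grip":6.5,"dp":[0.6,0,0],"rotation":[0,0,0]},{"grip":6.5,"dp":[1.2,0,0],"rotation":[0,0,0]},{"grip":6.2,"dp":[1.6,0,0],"rotation":[0,0,0]},{"grip":5.6,"dp":[1.6,0,0],"rotation":[0,0,0]},{"grip":5,"dp":[1.6,0,0],"rotation":[0,0,0]}]' 60
python3 g.py .451 -.2023 .011
```

```text
time: 29.17
tool_pos: [0.451, -0.2028, 0.0298]
tcp_rot: [0.001, 1.572, -0.0]
wrist_force: [0.0, -0.7, -0.1]
width: 0.764
time: 29.58
tool_pos: [0.4518, -0.2035, 0.0151]
tcp_rot: [0.0, 1.57, -0.001]
wrist_force: [0.0, 0.5, 0.5]
width: 0.587
pos [ 0.4518 -0.2035  0.0151] dp cm [ 0.41  0.12 -0.08] rot [-0.001  0.001  0.   ] F [0.  0.5 0.5] w 50.1 t 29.5833
```

```bash
python3 -m creep '[{"grip":5,"dp":[0.4,0.1,0],"rotation":[0,0,0]},{"grip":4.5,"dp":[0.4,0.1,0],"rotation":[0,0,0]},{"grip":4.1,"dp":[0.4,0.1,0],"rotation":[0,0,0]},{"grip":3.7,"dp":[0.4,0.1,0],"rotation":[0,0,0]},{"grip":3.4,"dp":[0.4,0.1,0],"rotation":[0,0,0]}]' 60
python3 -m creep '[{"grip":3.1,"dp":[0,0,0],"rotation":[0,0,0]},{"grip":2.7,"dp":[0,0,0],"rotation":[0,0,0]},{"grip":2.7,"dp":[0,0,0],"rotation":[0,0,0]},{"grip":2.7,"dp":[0,0,0],"rotation":[0,0,0]},{"grip":2.7,"dp":[0,0,0],"rotation":[0,0,0]}]'
python3 -m creep '[{"grip":2.7,"dp":[-0.5,0,0],"rotation":[0,0,0]},{"grip":2.7,"dp":[-1,0,0],"rotation":[0,0,0]},{"grip":2.7,"dp":[-2,0,0],"rotation":[0,0,0]},{"grip":2.7,"dp":[-2,0,0],"rotation":[0,0,0]}]'
python3 g.py .484 -.351 .07;python3 tips.py s20
```

```text
time: 30.0
tool_pos: [0.4516, -0.2024, 0.011]
tcp_rot: [0.0, 1.571, -0.001]
wrist_force: [0.8, 0.2, -0.0]
width: 0.401
time: 30.42
tool_pos: [0.4517, -0.2025, 0.0112]
tcp_rot: [0.0, 1.57, -0.001]
wrist_force: [-2.7, 0.7, 5.7]
width: 0.385
time: 30.75
tool_pos: [0.4526, -0.2029, 0.0325]
tcp_rot: [-0.0, 1.568, -0.002]
wrist_force: [1.1, -0.5, -2.1]
width: 0.392
pos [ 0.4526 -0.2029  0.0325] dp cm [ -3.73 -14.81   3.16] rot [-0.001  0.002  0.001] F [ 1.1 -0.5 -2.1] w 33.4 t 30.75
tool [ 0.4526 -0.2029  0.0325] px 360 194
```

View pics/s20.png

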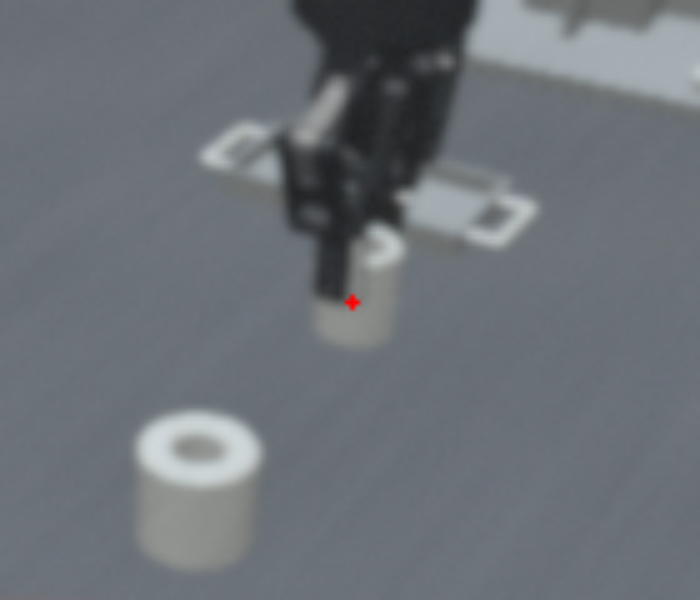

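```bash
python3 -m creep '[{"grip":2.7,"dp":[-2,0,0],"rotation":[0,0,0]},{"grip":2.7,"dp":[-4.5,-2,1],"rotation":[0,0,0]},{"grip":2.7,"dp":[-5,-5,3],"rotation":[0,0,0]},{"grip":2.7,"dp":[-5,-8,5],"rotation":[0,0,0]},{"grip":2.7,"dp":[-5,-11,7],"rotation":[0,0,0]}]'
python3 -m creep '[{"grip":2.7,"dp":[0,-2.5,1.5],"rotation":[0,0,0]},{"grip":2.7,"dp":[0,-3.8,2.5],"rotation":[0,0,0]},{"grip":2.7,"dp":[0,-3.8,2.5],"rotation":[0,0,0]},{"grip":2.7,"dp":[0,-3.8,2.5],"rotation":[0,0,0]},{"grip":2.7,"dp":[0,-3.8,2.5],"rotation":[0,0,0]}]'
python3 g.py .548 -.351 .04;python3 wt.py S;python3 wl.py w21 .036 .2
```

```text
time: 31.22
tool_pos: [0.5227, -0.3138, 0.0819]
tcp_rot: [-0.001, 1.569, -0.001]
wrist_force: [0.5, 0.3, -2.0]
width: 0.385
time: 31.63
tool_pos: [0.5453, -0.3493, 0.0798]
tcp_rot: [0.002, 1.573, 0.001]
wrist_force: [0.6, 0.8, -1.6]
width: 0.39
pos [ 0.5453 -0.3493  0.0798] dp cm [ 3.98 -0.17  0.28] rot [-0.001 -0.002 -0.002] F [ 0.6  0.8 -1.6] w 33.3 t 31.6333
4833
[ 0.5009 -0.3878 -1.0628] 0.010918748755814313
[ 0.4856 -0.3602]
[ 0.5162 -0.4153]
[275. 355.] 46144 z 0.1566 circ 534.2 -349.3 63.8 rect ((543.3760986328125, -349.4039306640625), (127.65087890625, 38.1854133605957), 89.20323944091797)
```

View pics/w21.png

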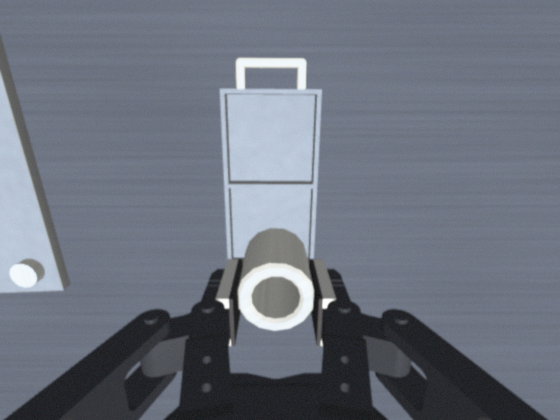

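```bash
sed -i "s/&(d.ravel()>.03)/\&(d.ravel()>.03)\&((W[:,1]>-.41)|(sys.argv[1]=='L'))\&((W[:,0]<.545)|(sys.argv[1]=='L'))/" wt.py; python3 wt.py S; python3 g.py .548 -.351 .0142
```

```text
3435
[ 0.5131 -0.3525 -0.0088] 0.003344613858446699
[ 0.4816 -0.3522]
[ 0.5446 -0.3528]
pos [ 0.5455 -0.3491  0.0803] dp cm [ 6.61 -0.2   0.26] rot [-0.    -0.001 -0.001] F [-0.2  0.1 -2.2] w 33.0 t 31.7833
```

```bash
python3 -m creep '[{"grip":2.7,"dp":[1.2,-0.2,0.1],"rotation":[0,0,0]},{"grip":2.7,"dp":[2.6,-0.2,0.1],"rotation":[0,0,0]},{"grip":2.7,"dp":[4,-0.2,0.1],"rotation":[0,0,0]},{"grip":2.7,"dp":[5.2,-0.2,0.1],"rotation":[0,0,0]},{"grip":2.7,"dp":[6,-0.2,0.1],"rotation":[0,0,0]}]'
python3 -m creep '[{"grip":2.7,"dp":[0,0,0],"rotation":[0,0,0]},{"grip":2.7,"dp":[0,0,0],"rotation":[0,0,0]},{"grip":2.7,"dp":[0,0,0],"rotation":[0,0,0]}]'
python3 -m creep '[{"grip":2.7,"dp":[0.1,0,0],"rotation":[0,0,0]},{"grip":2.7,"dp":[0.2,0,0],"rotation":[0,0,0]},{"grip":2.7,"dp":[0.2,0,0],"rotation":[0,0,0]}]'
python3 g.py .546 -.352 .0142;python3 tips.py s22
```

```text
time: 32.2
tool_pos: [0.5455, -0.351, 0.0172]
tcp_rot: [0.003, 1.575, 0.002]
wrist_force: [0.1, 1.6, -1.9]
width: 0.386
time: 32.45
tool_pos: [0.5477, -0.3527, 0.0209]
tcp_rot: [0.0, 1.57, -0.001]
wrist_force: [0.6, -0.7, -1.4]
width: 0.385
time: 32.7
tool_pos: [0.5477, -0.3527, 0.0193]
tcp_rot: [0.0, 1.57, -0.001]
wrist_force: [-0.4, 0.4, -1.8]
width: 0.389
pos [ 0.5477 -0.3527  0.0193] dp cm [ 0.51  0.07 -0.17] rot [-0.001  0.001  0.001] F [-0.4  0.4 -1.8] w 33.2 t 32.7
tool [ 0.5477 -0.3527  0.0193] px 352 163
```

View pics/s22.png

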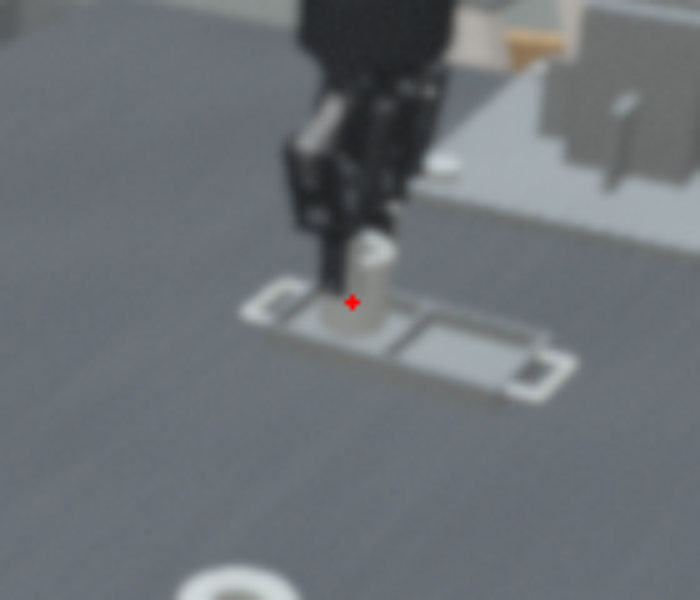

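```bash
python3 -m creep '[{"grip":2.7,"dp":[0.2,0,0],"rotation":[0,0,0]},{"grip":2.7,"dp":[0.4,0,0],"rotation":[0,0,0]},{"grip":2.7,"dp":[0.4,0,0],"rotation":[0,0,0]},{"grip":2.7,"dp":[0.4,0,0],"rotation":[0,0,0]}]'
python3 -m creep '[{"grip":2.7,"dp":[0.1,0,0],"rotation":[0,0,0]},{"grip":2.7,"dp":[0.1,0,0],"rotation":[0,0,0]},{"grip":2.7,"dp":[0.1,0,0],"rotation":[0,0,0]}]'
```

```text
time: 33.08
tool_pos: [0.5471, -0.3523, 0.0144]
tcp_rot: [0.001, 1.571, -0.0]
wrist_force: [0.4, -0.6, -1.9]
width: 0.388
time: 33.33
tool_pos: [0.5474, -0.3524, 0.0142]
tcp_rot: [0.001, 1.571, -0.001]
wrist_force: [-1.3, 1.9, 3.3]
width: 0.39
```

Contact; release and rise.

```bash
python3 -m creep '[{"grip":3.8,"dp":[0,0,0],"rotation":[0,0,0]},{"grip":4.4,"dp":[0,0,0],"rotation":[0,0,0]},{"grip":5,"dp":[0,0,0],"rotation":[0,0,0]},{"grip":5.6,"dp":[0,0,0],"rotation":[0,0,0]},{"grip":5.6,"dp":[0,0,0],"rotation":[0,0,0]}]'; python3 -m creep '[{"grip":5.6,"dp":[-2,0,0],"rotation":[0,0,0]},{"grip":5.6,"dp":[-5,0,0],"rotation":[0,0,0]},{"grip":5.6,"dp":[-8,0,0],"rotation":[0,0,0]},{"grip":5.6,"dp":[-11,0,0],"rotation":[0,0,0]},{"grip":5.6,"dp":[-12,0,0],"rotation":[0,0,0]}]';python3 wl.py w23 .036 .055; python3 wt.py S; python3 g.py .620 .1905 .14
```

```text
time: 33.75
tool_pos: [0.5474, -0.3524, 0.0136]
tcp_rot: [0.001, 1.571, -0.001]
wrist_force: [-0.8, -0.6, 0.3]
width: 0.655
time: 34.17
tool_pos: [0.55, -0.3542, 0.1394]
tcp_rot: [-0.003, 1.564, -0.004]
wrist_force: [1.2, -0.5, 0.8]
width: 0.658
[278. 204.] 985 z 0.0453 circ 547.0 -352.5 17.5 rect ((547.17041015625, -352.3070373535156), (34.77224349975586, 33.703529357910156), 0.7404394149780273)
2172
[ 0.5133 -0.3525 -0.0077] 0.003381428078978072
[ 0.4818 -0.3523]
[ 0.5448 -0.3528]
pos [ 0.5494 -0.3539  0.1373] dp cm [-0.45 54.44  7.02] rot [-0.001  0.006  0.004] F [-0.1 -1.   0.5] w 55.9 t 34.2667
```

View pics/w23.png

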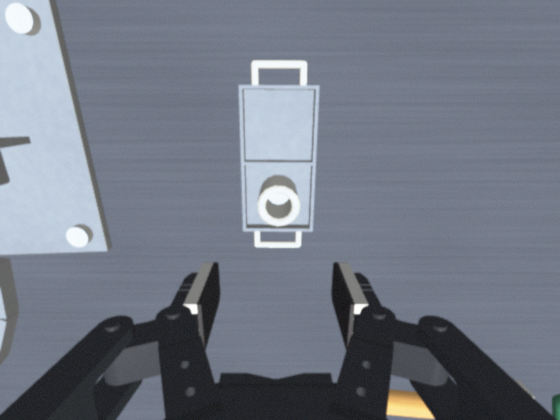

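```bash
python3 -m creep '[{"grip":5.6,"dp":[-0.2,3.8,0.5],"rotation":[0,0,0]},{"grip":5.6,"dp":[-0.4,7.6,1],"rotation":[0,0,0]},{"grip":5.6,"dp":[-0.4,11.4,1.5],"rotation":[0,0,0]},{"grip":5.6,"dp":[-0.4,15.2,2],"rotation":[0,0,0]},{"grip":5.6,"dp":[-0.4,19,2.5],"rotation":[0,0,0]}]'
python3 -m creep '[{"grip":5.6,"dp":[0,3.8,0.5],"rotation":[0,0,0]},{"grip":5.6,"dp":[0,7.6,1],"rotation":[0,0,0]},{"grip":5.6,"dp":[0,11.4,1.5],"rotation":[0,0,0]},{"grip":5.6,"dp":[0,15.2,2],"rotation":[0,0,0]},{"grip":5.6,"dp":[0,19,2.5],"rotation":[0,0,0]}]'
python3 -m creep '[{"grip":5.6,"dp":[0,3.8,0.5],"rotation":[0,0,0]},{"grip":5.6,"dp":[0,7.6,1],"rotation":[0,0,0]},{"grip":5.6,"dp":[0,11.4,1.5],"rotation":[0,0,0]},{"grip":5.6,"dp":[0,14.8,2],"rotation":[0,0,0]},{"grip":5.6,"dp":[0,16,2],"rotation":[0,0,0]}]'
python3 g.py .620 .1905 .11
```

```text
time: 34.68
tool_pos: [0.5707, -0.1603, 0.1349]
tcp_rot: [0.002, 1.575, -0.0]
wrist_force: [0.5, 0.9, -0.3]
width: 0.658
time: 35.1
tool_pos: [0.5958, 0.0294, 0.1348]
tcp_rot: [0.001, 1.575, -0.001]
wrist_force: [-0.3, -0.1, 0.2]
width: 0.659
time: 35.52
tool_pos: [0.6166, 0.1919, 0.1349]
tcp_rot: [-0.001, 1.574, 0.003]
wrist_force: [0.3, -0.8, 0.1]
width: 0.658
pos [0.6166 0.1919 0.1349] dp cm [ 2.48 -0.14  0.34] rot [ 0.002 -0.003 -0.001] F [ 0.3 -0.8  0.1] w 56.2 t 35.5167
```

```bash
python3 -m creep '[{"grip":5.6,"dp":[1,0,0.3],"rotation":[0,0,0]},{"grip":5.6,"dp":[2.5,0,0.3],"rotation":[0,0,0]},{"grip":5.6,"dp":[2.5,0,0.3],"rotation":[0,0,0]},{"grip":5.6,"dp":[2.5,0,0.3],"rotation":[0,0,0]},{"grip":5.6,"dp":[2.5,0,0.3],"rotation":[0,0,0]}]'
python3 g.py .620 .1905 .018;python3 wl.py w24 .05 .07
```

```text
time: 35.93
tool_pos: [0.6202, 0.1862, 0.1116]
tcp_rot: [0.001, 1.573, -0.002]
wrist_force: [0.1, -0.3, 0.8]
width: 0.651
pos [0.6202 0.1862 0.1116] dp cm [9.36 0.44 0.  ] rot [-0.002 -0.002  0.001] F [ 0.1 -0.3  0.8] w 55.6 t 35.9333
[280. 229.] 446 z 0.0587 circ 621.9 189.5 8.1 rect ((621.775390625, 189.51519775390625), (15.405268669128418, 15.511367797851562), 40.45821762084961)
```

View pics/w24.png

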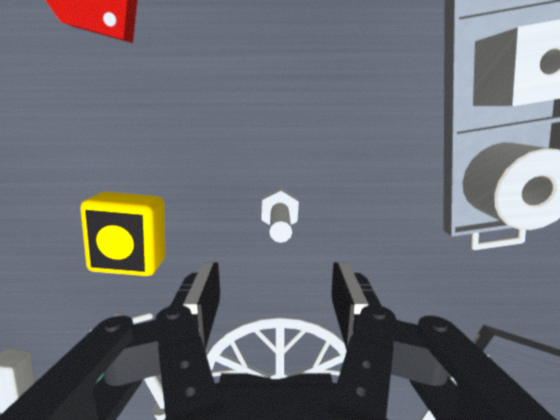

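```bash
python3 -m creep '[{"grip":5.6,"dp":[1.5,0.3,0.1],"rotation":[0,0,0]},{"grip":5.6,"dp":[3.2,0.3,0.1],"rotation":[0,0,0]},{"grip":5.6,"dp":[5,0.3,0.1],"rotation":[0,0,0]},{"grip":5.6,"dp":[6.5,0.3,0.1],"rotation":[0,0,0]},{"grip":5.6,"dp":[7.2,0.3,0.1],"rotation":[0,0,0]}]'
python3 -m creep '[{"grip":5.6,"dp":[0.6,0,0],"rotation":[0,0,0]},{"grip":5.6,"dp":[1.2,0,0],"rotation":[0,0,0]},{"grip":5,"dp":[1.4,0,0],"rotation":[0,0,0]},{"grip":4.4,"dp":[1.4,0,0],"rotation":[0,0,0]},{"grip":4,"dp":[1.4,0,0],"rotation":[0,0,0]}]' 60
python3 g.py .621 .1895 .022;python3 tips.py s25
```

```text
time: 36.4
tool_pos: [0.6202, 0.1899, 0.0379]
tcp_rot: [0.0, 1.574, -0.002]
wrist_force: [0.2, 0.1, -0.6]
width: 0.654
time: 36.82
tool_pos: [0.6224, 0.1907, 0.0273]
tcp_rot: [0.001, 1.57, -0.0]
wrist_force: [-0.1, 0.4, -0.6]
width: 0.471
pos [0.6224 0.1907 0.0273] dp cm [ 0.53 -0.12 -0.14] rot [-0.001  0.001 -0.   ] F [-0.1  0.4 -0.6] w 40.2 t 36.8167
tool [0.6224 0.1907 0.0273] px 172 267
```

View pics/s25.png

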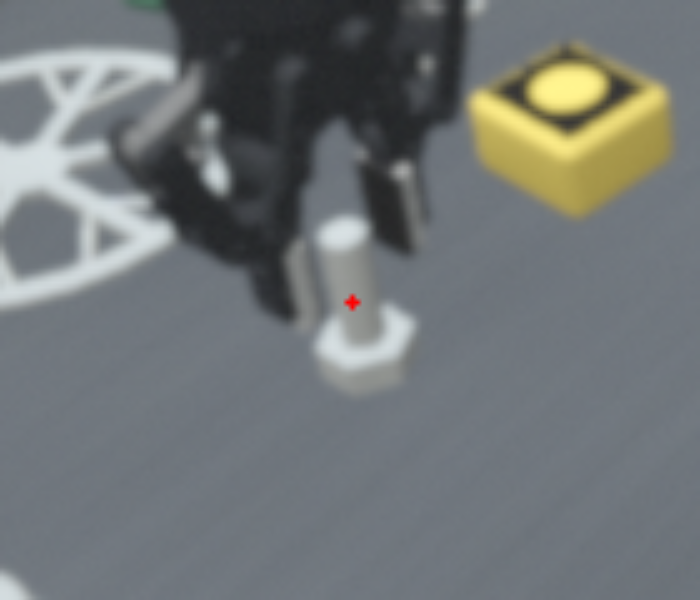

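Fingers straddle the shank, tips clear above the head. Go 4 mm lower and close.

```bash
python3 -m creep '[{"grip":4,"dp":[0.4,-0.1,0],"rotation":[0,0,0]},{"grip":3.4,"dp":[0.4,-0.1,0],"rotation":[0,0,0]},{"grip":2.8,"dp":[0.4,-0.1,0],"rotation":[0,0,0]},{"grip":2.3,"dp":[0.4,-0.1,0],"rotation":[0,0,0]},{"grip":1.9,"dp":[0.4,-0.1,0],"rotation":[0,0,0]}]' 50
python3 -m creep '[{"grip":1.6,"dp":[0,0,0],"rotation":[0,0,0]},{"grip":1.4,"dp":[0,0,0],"rotation":[0,0,0]},{"grip":0.9,"dp":[0,0,0],"rotation":[0,0,0]},{"grip":0.9,"dp":[0,0,0],"rotation":[0,0,0]},{"grip":0.9,"dp":[0,0,0],"rotation":[0,0,0]}]'
python3 -m creep '[{"grip":0.9,"dp":[-0.5,0,0],"rotation":[0,0,0]},{"grip":0.9,"dp":[-1,0,0],"rotation":[0,0,0]},{"grip":0.9,"dp":[-2,0,0],"rotation":[0,0,0]},{"grip":0.9,"dp":[-2,0,0],"rotation":[0,0,0]}]'
python3 g.py .482 -.352 .15;python3 tips.py s26
```

```text
time: 37.28
tool_pos: [0.6218, 0.1896, 0.0228]
tcp_rot: [0.001, 1.571, -0.001]
wrist_force: [0.1, -0.0, 0.6]
width: 0.221
time: 37.7
tool_pos: [0.622, 0.1896, 0.023]
tcp_rot: [0.001, 1.57, -0.001]
wrist_force: [-0.5, -0.4, 2.6]
width: 0.17
time: 38.03
tool_pos: [0.6233, 0.19, 0.0451]
tcp_rot: [0.001, 1.568, 0.0]
wrist_force: [1.1, -0.1, -1.2]
width: 0.166
pos [0.6233 0.19   0.0451] dp cm [-10.58 -54.2  -14.05] rot [-0.001  0.003 -0.001] F [ 1.1 -0.1 -1.2] w 14.2 t 38.0333
tool [0.6233 0.19   0.0451] px 170 259
```

View pics/s26.png

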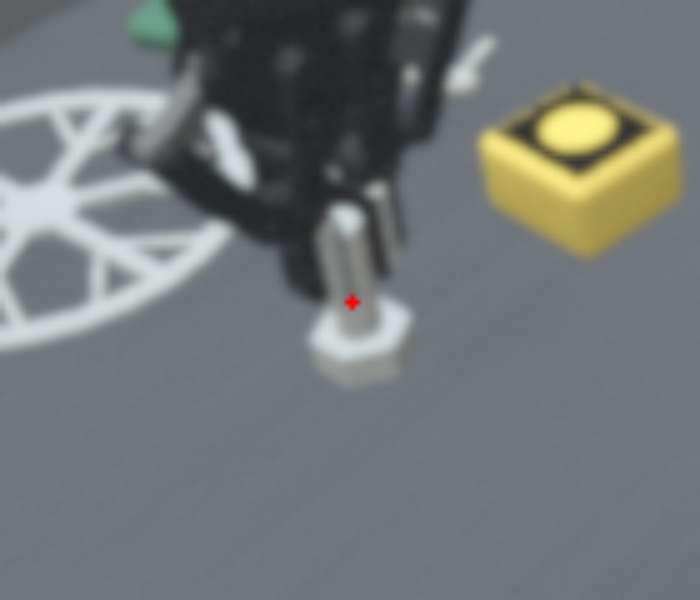

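```bash
python3 -m creep '[{"grip":0.9,"dp":[-3,0,0],"rotation":[0,0,0]},{"grip":0.9,"dp":[-6,-0.5,0],"rotation":[0,0,0]},{"grip":0.9,"dp":[-8.5,-3,-0.7],"rotation":[0,0,0]},{"grip":0.9,"dp":[-9,-6.4,-1.6],"rotation":[0,0,0]},{"grip":0.9,"dp":[-9,-10,-2.6],"rotation":[0,0,0]}]'
python3 -m creep '[{"grip":0.9,"dp":[0,-3.7,-1],"rotation":[0,0,0]},{"grip":0.9,"dp":[0,-7.4,-1.9],"rotation":[0,0,0]},{"grip":0.9,"dp":[0,-11.1,-2.9],"rotation":[0,0,0]},{"grip":0.9,"dp":[0,-14.8,-3.8],"rotation":[0,0,0]},{"grip":0.9,"dp":[0,-18.5,-4.8],"rotation":[0,0,0]}]'
python3 -m creep '[{"grip":0.9,"dp":[0,-3.7,-1],"rotation":[0,0,0]},{"grip":0.9,"dp":[0,-7.4,-1.9],"rotation":[0,0,0]},{"grip":0.9,"dp":[0,-11.1,-2.9],"rotation":[0,0,0]},{"grip":0.9,"dp":[0,-14.8,-3.8],"rotation":[0,0,0]},{"grip":0.9,"dp":[0,-18.5,-4.8],"rotation":[0,0,0]}]'
python3 g.py .482 -.352 .135
```

```text
time: 38.5
tool_pos: [0.5983, 0.0898, 0.1367]
tcp_rot: [-0.001, 1.563, 0.002]
wrist_force: [1.3, 0.1, -2.7]
width: 0.171
time: 38.92
tool_pos: [0.5469, -0.0969, 0.1329]
tcp_rot: [0.0, 1.57, -0.0]
wrist_force: [0.7, -0.1, -2.0]
width: 0.169
time: 39.33
tool_pos: [0.4986, -0.2821, 0.1329]
tcp_rot: [0.001, 1.57, -0.001]
wrist_force: [0.1, -1.0, -1.2]
width: 0.171
pos [ 0.4986 -0.2821  0.1329] dp cm [-0.21 -7.   -1.66] rot [-0.001  0.001  0.   ] F [ 0.1 -1.  -1.2] w 14.6 t 39.3333
```

```bash
python3 -m creep '[{"grip":0.9,"dp":[0,-3,-0.7],"rotation":[0,0,0]},{"grip":0.9,"dp":[0,-6,-1.4],"rotation":[0,0,0]},{"grip":0.9,"dp":[1,-7,-1.7],"rotation":[0,0,0]},{"grip":0.9,"dp":[3,-7,-1.7],"rotation":[0,0,0]},{"grip":0.9,"dp":[5,-7,-1.7],"rotation":[0,0,0]}]'
python3 -m creep '[{"grip":0.9,"dp":[1,0,0],"rotation":[0,0,0]},{"grip":0.9,"dp":[1.5,0,0],"rotation":[0,0,0]},{"grip":0.9,"dp":[1.5,0,0],"rotation":[0,0,0]},{"grip":0.9,"dp":[1.5,0,0],"rotation":[0,0,0]},{"grip":0.9,"dp":[1.5,0,0],"rotation":[0,0,0]}]'
python3 g.py .483 -.352 .026;python3 wl.py w27 .036 .2;python3 tips.py s27
```

```text
time: 39.75
tool_pos: [0.4827, -0.3518, 0.0829]
tcp_rot: [0.001, 1.569, -0.003]
wrist_force: [-1.0, -0.4, -1.6]
width: 0.169
time: 40.17
tool_pos: [0.4834, -0.3506, 0.069]
tcp_rot: [-0.001, 1.569, -0.001]
wrist_force: [0.7, -0.7, -1.5]
width: 0.167
pos [ 0.4834 -0.3506  0.069 ] dp cm [ 4.3  -0.13 -0.05] rot [-0.     0.002  0.001] F [ 0.7 -0.7 -1.5] w 14.3 t 40.1667
[275. 359.] 45199 z 0.1476 circ 496.0 -350.6 67.7 rect ((493.5818786621094, -338.6817932128906), (112.77381896972656, 110.79486083984375), 29.44036102294922)
tool [ 0.4835 -0.3507  0.0691] px 377 151
```

View pics/w27.png

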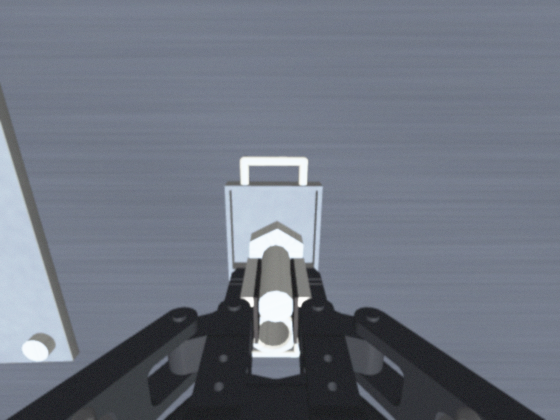

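View pics/s27.png

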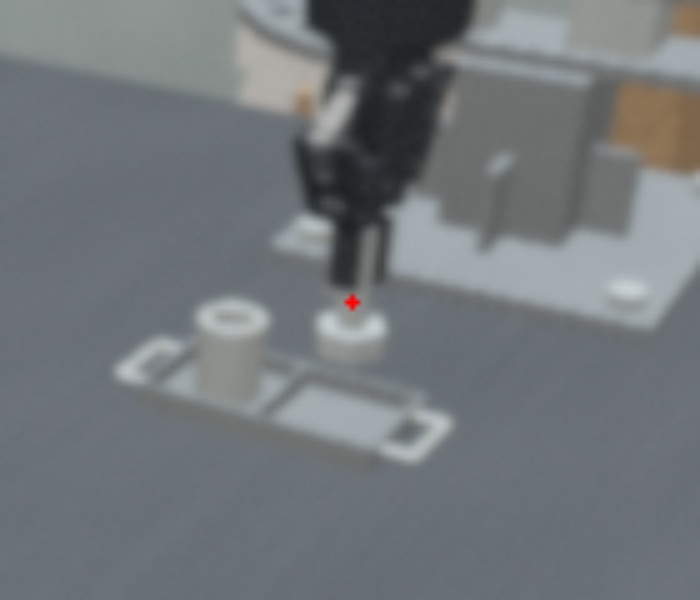

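```bash
python3 -m creep '[{"grip":0.9,"dp":[0.8,-0.1,0],"rotation":[0,0,0]},{"grip":0.9,"dp":[1.8,-0.1,0],"rotation":[0,0,0]},{"grip":0.9,"dp":[2.8,-0.1,0],"rotation":[0,0,0]},{"grip":0.9,"dp":[3.5,-0.1,0],"rotation":[0,0,0]},{"grip":0.9,"dp":[3.8,-0.1,0],"rotation":[0,0,0]}]'
python3 -m creep '[{"grip":0.9,"dp":[0,0,0],"rotation":[0,0,0]},{"grip":0.9,"dp":[0,0,0],"rotation":[0,0,0]},{"grip":0.9,"dp":[0,0,0],"rotation":[0,0,0]}]'
python3 -m creep '[{"grip":0.9,"dp":[0.1,0,0],"rotation":[0,0,0]},{"grip":0.9,"dp":[0.2,0,0],"rotation":[0,0,0]},{"grip":0.9,"dp":[0.2,0,0],"rotation":[0,0,0]}]'
```

```text
time: 40.68
tool_pos: [0.4808, -0.3502, 0.0272]
tcp_rot: [0.003, 1.574, 0.001]
wrist_force: [-0.0, 0.5, -2.3]
width: 0.169
time: 40.93
tool_pos: [0.4826, -0.3516, 0.0299]
tcp_rot: [0.0, 1.57, -0.001]
wrist_force: [-0.4, -0.1, -1.0]
width: 0.166
time: 41.18
tool_pos: [0.4825, -0.3514, 0.0279]
tcp_rot: [0.0, 1.57, -0.001]
wrist_force: [0.3, -1.5, -1.5]
width: 0.171
```

```bash
python3 g.py .483 -.352 .026;python3 tips.py s28
```

```text
pos [ 0.4825 -0.3514  0.0279] dp cm [ 0.19 -0.06  0.05] rot [-0.001  0.     0.   ] F [ 0.3 -1.5 -1.5] w 14.6 t 41.1833
tool [ 0.4825 -0.3514  0.0279] px 376 166
```

View pics/s28.png

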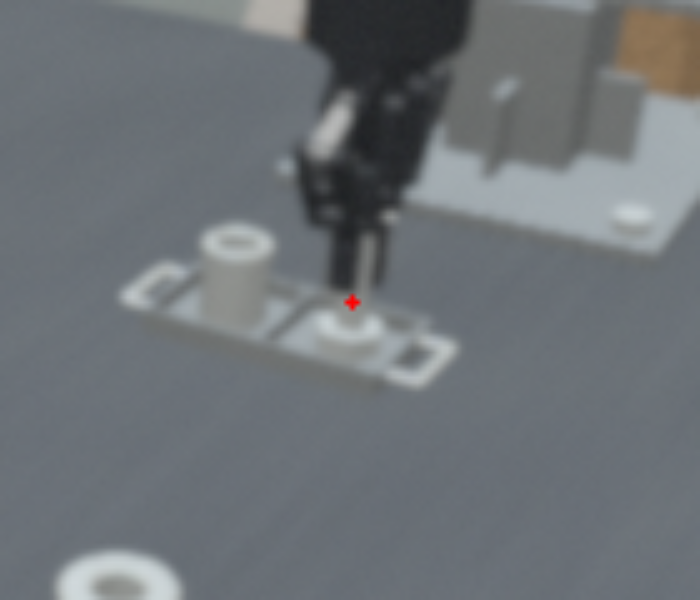

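```bash
python3 -m creep '[{"grip":0.9,"dp":[0.1,0,0],"rotation":[0,0,0]},{"grip":0.9,"dp":[0.1,0,0],"rotation":[0,0,0]},{"grip":0.9,"dp":[0.1,0,0],"rotation":[0,0,0]}]'
python3 -m creep '[{"grip":0.9,"dp":[0.1,0,0],"rotation":[0,0,0]},{"grip":0.9,"dp":[0.1,0,0],"rotation":[0,0,0]},{"grip":0.9,"dp":[0.1,0,0],"rotation":[0,0,0]}]'
```

```text
time: 41.48
tool_pos: [0.4823, -0.3513, 0.0267]
tcp_rot: [0.001, 1.571, -0.001]
wrist_force: [0.1, -0.1, -1.5]
width: 0.169
time: 41.73
tool_pos: [0.4825, -0.3514, 0.0259]
tcp_rot: [0.0, 1.571, -0.001]
wrist_force: [-0.4, -0.6, 0.5]
width: 0.17
```

```bash
python3 -m creep '[{"grip":2,"dp":[0,0,0],"rotation":[0,0,0]},{"grip":2.8,"dp":[0,0,0],"rotation":[0,0,0]},{"grip":3.6,"dp":[0,0,0],"rotation":[0,0,0]},{"grip":4.2,"dp":[0,0,0],"rotation":[0,0,0]},{"grip":4.2,"dp":[0,0,0],"rotation":[0,0,0]}]'; python3 -m creep '[{"grip":4.2,"dp":[-2,0,0],"rotation":[0,0,0]},{"grip":4.2,"dp":[-5,0,0],"rotation":[0,0,0]},{"grip":4.2,"dp":[-8,0,0],"rotation":[0,0,0]},{"grip":4.2,"dp":[-11,0,0],"rotation":[0,0,0]},{"grip":4.2,"dp":[-13,0,0],"rotation":[0,0,0]}]';python3 -m creep '[{"grip":4.2,"dp":[0,0,0],"rotation":[0,0,0]},{"grip":4.2,"dp":[0,0,0],"rotation":[0,0,0]},{"grip":4.2,"dp":[0,0,0],"rotation":[0,0,0]}]';python3 wl.py w29 .036 .07
python3 - <<'E'
from workcell import bot
import cv2
for n in ("top","side"):
    p,d=bot.read_camera(n);cv2.imwrite(f"pics/{n}29.png",p[:,:,::-1])
E
```

```text
time: 42.15
tool_pos: [0.4823, -0.3514, 0.0257]
tcp_rot: [0.001, 1.571, -0.001]
wrist_force: [-0.2, 0.2, 0.3]
width: 0.491
time: 42.57
tool_pos: [0.4834, -0.3522, 0.1591]
tcp_rot: [-0.001, 1.568, -0.002]
wrist_force: [0.5, 0.1, 0.0]
width: 0.491
time: 42.82
tool_pos: [0.4817, -0.3509, 0.1547]
tcp_rot: [0.001, 1.572, 0.0]
wrist_force: [-0.0, 0.3, 0.7]
width: 0.494
[275. 207.] 412 z 0.0613 circ 482.7 -351.5 8.0 rect ((482.412353515625, -351.3855285644531), (15.227230072021484, 15.451619148254395), 35.866668701171875)
[ 10. 234.] 826 z 0.0454 circ 512.7 -586.4 25.2 rect ((513.2098388671875, -584.1832275390625), (29.93150520324707, 44.964202880859375), 88.19462585449219)
[274. 269.] 826 z 0.0451 circ 546.9 -352.5 17.8 rect ((546.6740112304688, -352.511474609375), (34.43210983276367, 34.8131103515625), 42.978633880615234)
```

View pics/w29.png

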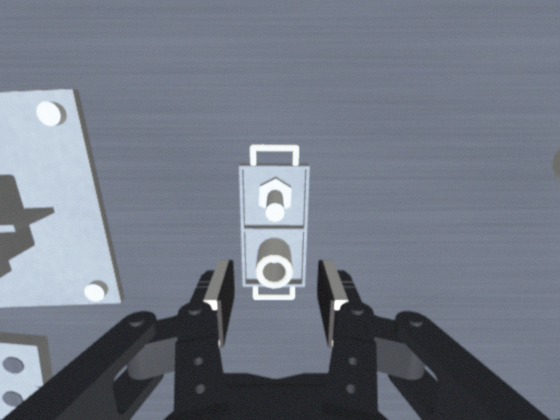

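View pics/top29.png

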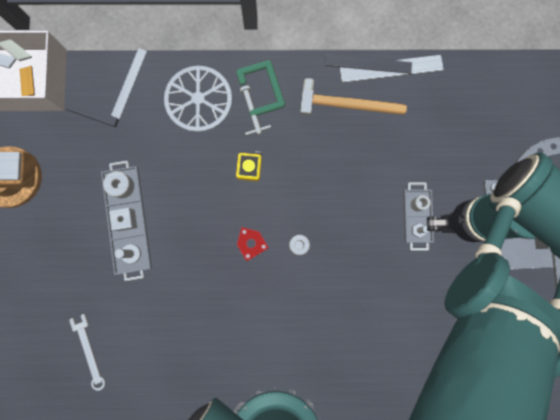

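View pics/side29.png

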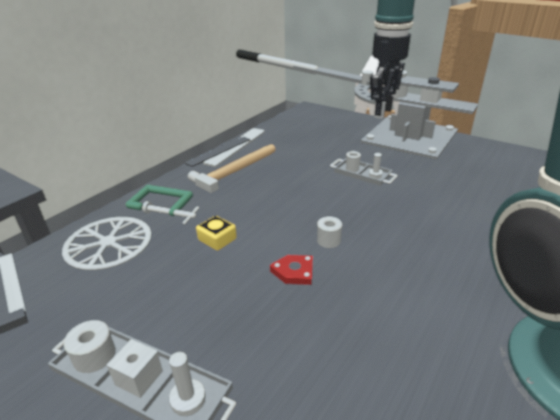

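```bash
python3 -c "
from workcell import bot
print(bot.finish_job())"
```

```text
the job is handed in; nothing more can be done
None
```

Both kits are made up and the job is handed in, at about 43 s of the 120 s allowed.

- **Long tray:** the large die is in the far compartment, the hold-back block in the middle and the round-headed pin in the near one.
- **Short tray:** the small die is in the far compartment and the hex-headed pin in the near one.
- **Setting down:** each piece was lowered in 1–2 mm steps until the wrist force showed contact, then released.

**Last checks:** the final wrist, top and side pictures show all five pieces upright, one to a compartment. They sit within about 3 mm of the compartment centres. The middle die, tape measure and magnet appear in the same pixels as at the start, and the gripper was clear with wrist force near zero.

**What failed or disagreed:**
- **First grasp on the large die:** this missed. The fingertips stood roughly 20 mm farther back from the reported TCP than described, so they closed on top of the die, pressing with about 15 N. I lifted off, corrected the depth from the side view, and the second grasp held. The wrist camera showed no shift in the die's position.
- **Closing on the block:** this gave a brief wrist reading of 41 N at the jaws. It is under the 120 N wrist limit, and I took it as finger contact rather than the gripper body pressing. I closed more slowly and gently after that.
- **Short-tray fit from the wrist camera:** this was poor, with about 3 mm residual because the bender plate and wire pulls interfered. It still agreed with the top-camera fit to about 3 mm, and the pictures confirmed the placement.

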